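# Weigh a detector carrier on the bench spring scale

## Robot

A 7-joint arm with a two-finger parallel gripper is mounted at the origin on the work surface. World frame = base frame: x ahead of the robot, y to its left, z up, the work surface at z = 0. Lengths are in m, angles in rad, forces in N, time in s.
With the tool pointing down it reaches from about 0.425 to 0.875 m from the base axis. Payload 4.7 kg.
Tool frame: the origin (TCP) lies on the centre line of the jaws, within the pads' length; the fingertips stand 8 mm ahead of it and the grasp point (between the pads) lies 11 mm behind it; z points along the fingers, y is the direction in which the jaws open and shut (so a half turn about z gives the same grasp; the last joint's range is limited). The gripper opens to 87 mm and grips with 3 to 60 N. Pads are 19 mm wide; open, the fingers measure 117 mm over their backs; the gripper's body (75 mm by 190 mm) begins 51 mm behind the grasp point.
Start: joints at [-1.17, 0.321, -0.07, 1.45, 0.023, 1.371, -0.057], TCP at [0.245, 0.602, 0.231] pointing down, gripper open.
Joint ranges: [-2.86, 2.86], [-0.3, 2.09], [-1.38, 1.24], [0.06, 2.45], [-1.56, 4.7], [0.09, 2.05], [-2.69, 2.69]. Speed limits (rad/s): [2.57, 2.57, 3.14, 3.14, 3.14, 3.14, 3.14].

## Interface

Orientations are given as a rotation vector (axis times angle).
In Python, from bench import status, optics, order gives the robot as it stands.
- The arm moves only by the tool step_arm, never from a script. Its argument "rows" is a list of rows, each a list of 3 entries, a list of its own where there are three numbers: the turn, a rotation vector about the tool's x, y, z in degrees, then the shift along the tool's x, y, z in mm, then the finger opening in mm, from 0 to 87. A call has 1 to 12 rows; each row shifts and turns the pose as measured when the row begins, along the tool's axes as they then stand; what a row does not reach is not made up. A row lasts 1/12 s, in which the tool goes at most 41.7 mm and 7.16 degrees, less where a joint would pass 70% of its speed; a pose out of reach is approached as far as the arm can. A call is refused whole if a number of a shift passes 41.7 or a number of a turn 7.16, either way. A call with a gripper value outside its range is refused whole. The fingers move at their own pace and stop on an object; "grip_force" is the grip in N (left out, the last holds). Time passes only in rows, so rows that do not move let the fingers close. It gives the time, the measured TCP pose, the force and the opening at its end, in the units of the state.
- status.get_state(): the state, without advancing time (a new reading comes with each control period).
- optics.get_image(name): name is "scene" or "side" or "wrist"; returns a dict with "frame" (420x560x3 uint8, red, green, blue), "range_z" (420x560 float32, m along the optical axis (not along the pixel's ray), 0 where there is no reading), "K" (3x3 intrinsics, pixels), "R" (3x3) and "t" (3): a world point X has camera coordinates R X + t. Camera axes: x right, y down, z forward; pixel columns grow to the right and rows downward; lengths in m; the calibration is good to about 2 mm. The wrist camera is an equidistant fisheye: a pixel r from the principal point sees the ray r / f radians off the axis. A picture is of the moment at which its call begins.
- order.close_job(): hands the job in, once; it reports no verdict.
The state is a dict: "time": time; "joint_positions": joint angles; "qd": joint speeds; "joint_torque": joint torques, N m; "position": TCP position; "tool_rot": TCP orientation; "ft_force": force on the tool from outside, world axes, zero at the start; "torque": the same for the moment, N m; "grip_width": opening from 0.0 (shut) to 1.0 (fully open).
Only numpy, scipy, OpenCV 4.12 (cv2) and the standard library are available. Lean on these libraries where they do the work, as an engineer would, in place of code of your own. Each camera call takes 0.05 s, during which the arm holds its last target.

## Task

Hang the aluminium detector carrier by its eye on the hook of the spring scale: lower it gently until the scale bears its whole weight before you let go, so that the hook never jerks or bounces and is never forced. Let it come to rest hanging freely, and only then slide the scale's marker level with the pointer to record the weight, let go of it and leave the carrier hanging still. Leave the other things on the bench where they are.

Things in the scene. Friction and masses are not known exactly. Their poses are not given: they have to be found in the camera images.
- carrier: The part to weigh: plain aluminium detector carrier standing upright, 134 mm high, weight unknown, under 1 kg. Origin: centre of its underside; z up, y along its width. From below: foot 44 (x) x 70 (y) x 12 mm; frame 10 x 62 mm with dark glass windows to z = 74; then eye and, from z = 102 to 134, a solid block to grip, both 10 (x) x 30 (y) mm. Same front and back.
- carrier_eye (a point): Middle of the top edge of the carrier's eye, 102 mm above its underside. The eye is a through hole along the carrier's x, 18 mm wide (y), 28 mm high (z = 74 to 102), 10 mm deep, its top corners bevelled by 6 mm. Hung by it, the carrier is plumb; either way round will do.
- hook (a point): The scale's hook: round steel bar 7 mm thick, level, pointing to its own -x (to the robot), nothing above it. Origin: on the bar's axis, middle of the level trough (x = -10 to 10 mm) where the eye hangs; a hung eye's top edge is 3.5 mm higher. 235 mm above the bench unloaded. Towards +x the bar steps up 6 mm (x = 10 to 20); at -x it turns up to a tip, top 15.5 mm above the origin, outermost x = -22 mm.
- stand: Stand of the scale, fixed to the bench: grey base 160 x 150 x 14 mm, origin under its centre, with an aluminium board upright on it, 16 (x) x 60 (y) mm, top 290 mm above the bench; axes as the hook's. The hook's origin is 105 mm in front (-x) of the stand's; the carriage that bears the hook reaches 23 mm in front.
- scale (a joint): How far the hook and pointer are drawn down, m: 0 unloaded, stop at 0.095. Spring 100 N/m (98 mm per kg), lightly damped: if the part is let go before the spring bears its whole weight, or when pressed lower than its weight draws it, the hook jerks and bounces. The hook must never move faster than 0.09 m/s.
- pointer_tip (a point): Tip of the scale's pointer, a thin steel strip, 4 mm high, that runs from the carriage across the white graduated strip and 26 mm past the board's +y edge (hook's axes), in front of the marker's arm; it moves up and down with the hook. Axes as the hook's.
- marker (a joint): How far the marker is slid down, m: 0 at the top, level with the unloaded pointer; stop at 0.095. It slides with about 2 N of friction and stays where it is left. Level with the pointer, it has the same value as joint scale.
- marker_tip (a point): Tip of the marker's tooth, 4 mm high, on the front of the marker's black arm (10 mm high, same centre line), which reaches out from the +y edge of the scale's board (hook's axes). The tooth meets the pointer's tip, end to end, when set right: same height.
- marker_grip (a point): Where to hold the marker: on the upright black square post, 16 x 16 mm, at the outer end of the marker's arm, 75 mm beyond the board's edge. This point is on the post's axis, 13 mm below its top, 24 mm above the marker tip; the arm that carries the post lies from 19 to 29 mm below this point. Axes as the hook's.
- bottle: Bystander: brown glass bottle, 64 mm across, 150 mm high; origin under its centre.
- screwdriver: Bystander: small black-handled screwdriver lying on the bench.
- dish: Bystander: white plastic dish, 90 mm across, 30 mm high; origin under its centre.
Not all that is in view belongs to the job. Leave any purple look-alike of the carrier alone.

How it is judged:
By the outcome, as a careful person would: the job done as asked, in the order asked, and still so for the second after the job is handed in, with the robot touching nothing.
It also fails if it takes over 61 s, if anything falls off the work surface, if the arm or the gripper's body presses on something with over 40 N, if the wrist force passes 120 N, or if a joint passes its speed limit or range.

## Working session

There is one attempt and no reset: what is moved stays moved. The work goes in short steps, Python scripts to look and compute and a tool call to move; the robot and the scene stay as the last step left them, time stands still between calls to the robot, and variables do not carry over. Pictures are saved under pics/ and viewed, and the job is handed in when it is done.

Besides the shell and the picture viewer there is one more tool, called after "Request:" by a JSON object that holds its "fn" and its "kwargs". step_arm: Moves the arm, as the interface text tells. Its arguments: {"type":"object","properties":{"rows":{"type":"array"},"grip_force":{"type":"number"}},"required":["rows"]}

```bash
mkdir -p pics; ls; cat > h.py <<'E'
import numpy as np, cv2
from bench import status, optics, order
from scipy.spatial.transform import Rotation as Ro
def snap(n,tag):
    d=optics.get_image(n); cv2.imwrite(f'pics/{tag}.png',cv2.cvtColor(d['frame'],cv2.COLOR_RGB2BGR)); np.savez(f'pics/{tag}.npz',**d); return d
def pw(d,u,v,z=None):
    z=d['range_z'][int(v),int(u)] if z is None else z
    c=np.linalg.inv(d['K'])@np.array([u,v,1.])*z
    return d['R'].T@(c-d['t'])
def ray(d,u,v):
    r=d['R'].T@(np.linalg.inv(d['K'])@np.array([u,v,1.])); return -d['R'].T@d['t'], r/np.linalg.norm(r)
def cloud(d):
    z=d['range_z']; v,u=np.mgrid[:z.shape[0],:z.shape[1]]
    c=np.stack([u,v,np.ones_like(u)],-1)@np.linalg.inv(d['K']).T*z[...,None]
    return (c-d['t'])@d['R']
E
python3 - <<'E'
from h import *
for n in ['scene','side','wrist']:
    d=snap(n,n+'0'); print(n,d['K'].tolist(),(-d['R'].T@d['t']).round(3),d['R'][2].round(3))
print(status.get_state())
E
```

```text
pics
scene [[532.4191913237178, 0.0, 279.43090816423575], [0.0, 532.4191913237178, 208.57728476225245], [0.0, 0.0, 1.0]] [ 0.844 -0.637  1.29 ] [-0.262  0.501 -0.825]
side [[471.14226392023266, 0.0, 277.77145023346986], [0.0, 471.14226392023266, 208.812680009829], [0.0, 0.0, 1.0]] [-0.169 -0.637  0.91 ] [ 0.556  0.566 -0.609]
wrist [[325.19226210127806, 0.0, 276.2108464285223], [0.0, 325.19226210127806, 208.46920952951322], [0.0, 0.0, 1.0]] [0.178 0.629 0.383] [ 0.245 -0.101 -0.964]
{'time': 0.15, 'joint_positions': array([-1.16990264,  0.32165889, -0.07009966,  1.45140869,  0.02262295,
        1.37081427, -0.05688408]), 'qd': array([-0.00111204, -0.00302945, -0.00087791, -0.00381109,  0.00062097,
        0.00060381,  0.00194653]), 'joint_torque': array([-4.02627447e-04, -4.91796076e+01, -4.04819213e-01, -3.12879574e+01,
       -6.39742054e-02,  4.03594505e-02,  1.01783166e-04]), 'position': array([0.24507732, 0.60157522, 0.22970189]), 'tool_rot': array([-6.03666685e-01, -3.08286018e+00,  2.34204953e-03]), 'ft_force': array([ 0.36295448, -0.45821764, -0.44920378]), 'torque': array([-0.00043745,  0.02623062,  0.01675064]), 'grip_width': 0.998535734109155}
```

View pics/scene0.png

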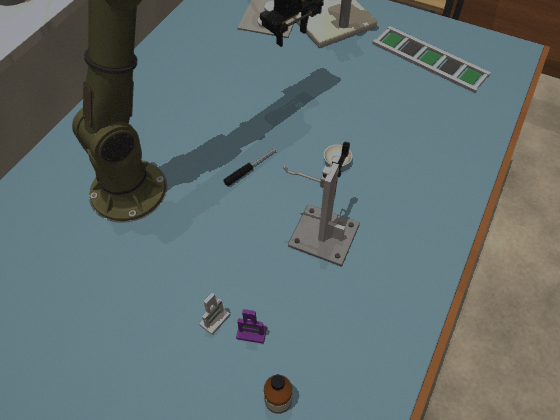

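View pics/side0.png

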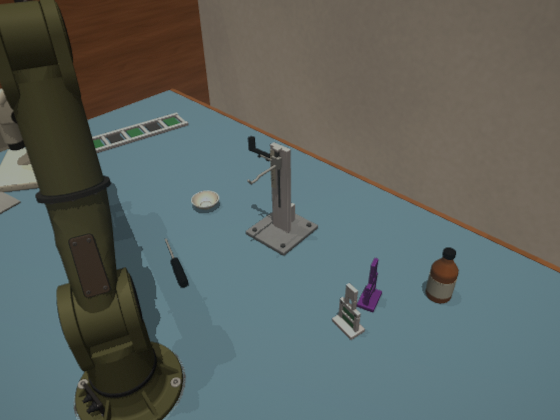

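View pics/wrist0.png

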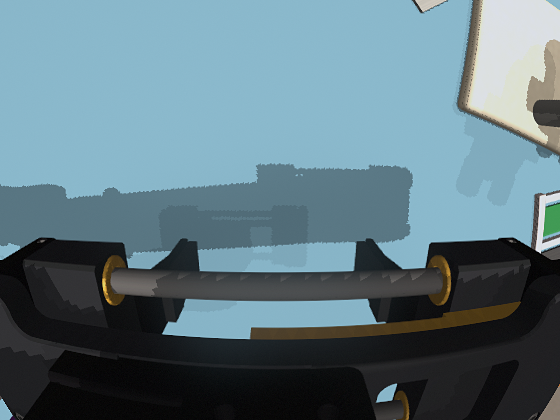

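Candidates for the carrier are the grey/white upright at scene (214,313) / side (350,312), and the purple one at scene (251,327) / side (371,285). The plain aluminium one is the grey part. I'll confirm that in an enlarged crop.

```bash
python3 - <<'E'
from h import *
a=cv2.imread('pics/scene0.png');b=cv2.imread('pics/side0.png')
A=cv2.resize(a[285:350,190:280],None,fx=4.4,fy=4.4,interpolation=2)
B=cv2.resize(b[250:345,320:400],None,fx=4,fy=4,interpolation=2)
C=cv2.resize(a[130:265,270:370],None,fx=4,fy=4,interpolation=2)
D=cv2.resize(b[130:255,235:325],None,fx=4,fy=4,interpolation=2)
def st(p,q):
    h=max(p.shape[0],q.shape[0]);o=np.zeros((h,p.shape[1]+q.shape[1],3),np.uint8);o[:p.shape[0],:p.shape[1]]=p;o[:q.shape[0],p.shape[1]:]=q;return o
cv2.imwrite('pics/c1.png',st(A,B));cv2.imwrite('pics/c2.png',st(C,D))
for n in('scene0','side0'):
    d=dict(np.load(f'pics/{n}.npz'));P=cloud(d)
    z=d['range_z'];print(n,(z==0).mean(),P[...,2][(z>0)].min())
    if n=='scene0': rg=(285,350,190,280); rg2=(130,265,270,370)
    else: rg=(250,345,320,400); rg2=(130,255,235,325)
    for r in(rg,rg2):
        Q=P[r[0]:r[1],r[2]:r[3]].reshape(-1,3); I=d['frame'][r[0]:r[1],r[2]:r[3]].reshape(-1,3).astype(int)
        for lo,hi in((.005,.02),(.06,.09),(.11,.15),(.2,.23),(.23,.26),(.26,.3),(.3,.35)):
            m=(Q[:,2]>lo)&(Q[:,2]<hi)&(I[:,1]>=I[:,2]-25)
            if m.sum()>3: print(r,lo,hi,m.sum(),np.percentile(Q[m],[2,50,98],axis=0).round(3).tolist())
E
```

```text
scene0 0.003932823129251701 -0.7766259530461992
(285, 350, 190, 280) 0.005 0.02 516 [[0.377, -0.288, 0.005], [0.46, -0.236, 0.01], [0.591, -0.11, 0.019]]
(285, 350, 190, 280) 0.06 0.09 156 [[0.436, -0.268, 0.062], [0.448, -0.236, 0.073], [0.573, -0.21, 0.084]]
(285, 350, 190, 280) 0.11 0.15 109 [[0.439, -0.253, 0.112], [0.448, -0.239, 0.131], [0.561, -0.222, 0.138]]
(130, 265, 270, 370) 0.005 0.02 2753 [[0.352, 0.043, 0.005], [0.564, 0.119, 0.013], [0.669, 0.44, 0.019]]
(130, 265, 270, 370) 0.06 0.09 172 [[0.585, 0.089, 0.061], [0.607, 0.118, 0.072], [0.643, 0.143, 0.088]]
(130, 265, 270, 370) 0.11 0.15 92 [[0.584, 0.089, 0.112], [0.595, 0.094, 0.131], [0.598, 0.145, 0.149]]
(130, 265, 270, 370) 0.2 0.23 91 [[0.584, 0.089, 0.201], [0.596, 0.094, 0.215], [0.598, 0.15, 0.229]]
(130, 265, 270, 370) 0.23 0.26 351 [[0.469, 0.09, 0.233], [0.582, 0.117, 0.246], [0.598, 0.22, 0.259]]
(130, 265, 270, 370) 0.26 0.3 367 [[0.568, 0.09, 0.261], [0.587, 0.12, 0.286], [0.598, 0.229, 0.294]]
side0 0.00399234693877551 -0.6570329862425517
(250, 345, 320, 400) 0.005 0.02 436 [[0.42, -0.272, 0.005], [0.
[... 172 characters left out ...]
0.11 0.15 164 [[0.44, -0.25, 0.11], [0.445, -0.234, 0.126], [0.557, -0.219, 0.137]]
(130, 255, 235, 325) 0.005 0.02 1873 [[0.508, 0.047, 0.005], [0.581, 0.118, 0.014], [0.947, 0.575, 0.019]]
(130, 255, 235, 325) 0.06 0.09 177 [[0.58, 0.093, 0.061], [0.584, 0.12, 0.074], [0.642, 0.152, 0.089]]
(130, 255, 235, 325) 0.11 0.15 216 [[0.58, 0.092, 0.111], [0.584, 0.116, 0.13], [0.6, 0.152, 0.149]]
(130, 255, 235, 325) 0.2 0.23 166 [[0.578, 0.093, 0.201], [0.584, 0.113, 0.213], [0.6, 0.15, 0.229]]
(130, 255, 235, 325) 0.23 0.26 423 [[0.47, 0.094, 0.232], [0.578, 0.12, 0.247], [0.598, 0.23, 0.259]]
(130, 255, 235, 325) 0.26 0.3 374 [[0.567, 0.093, 0.261], [0.583, 0.12, 0.278], [0.599, 0.232, 0.294]]
```

View pics/c1.png

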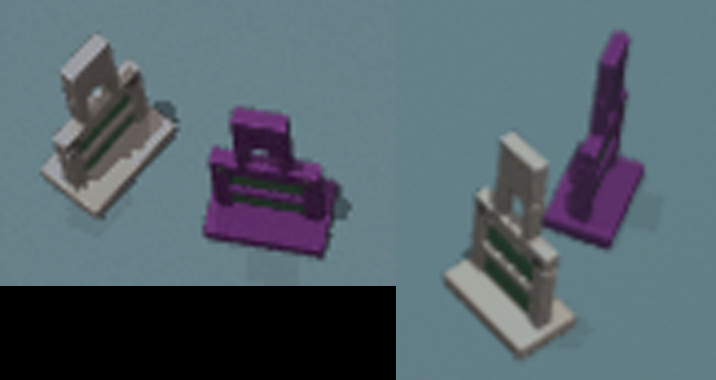

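View pics/c2.png

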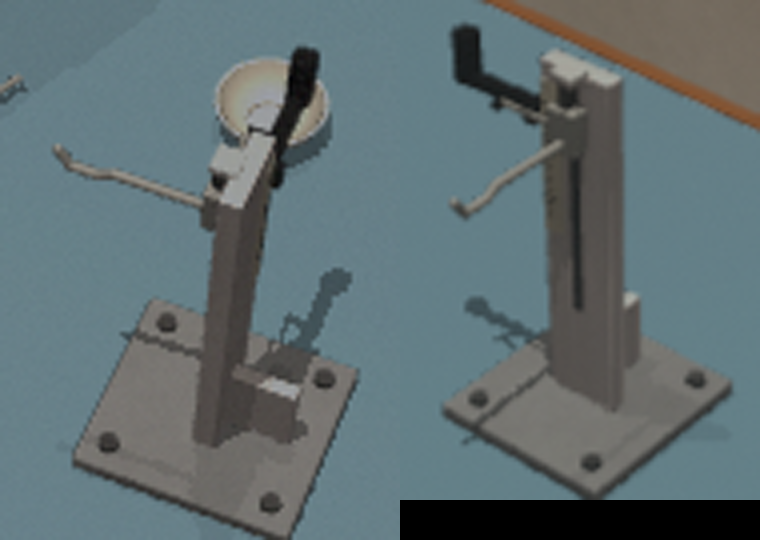

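The crop confirms it: the grey part (scene 214,313; side 350,312) is the aluminium carrier with its eye and grip block. Next, precise poses.

```bash
python3 - <<'E'
from h import *
def nv(d): # saturation mask: neutral grey
    hsv=cv2.cvtColor(d['frame'],cv2.COLOR_RGB2HSV); return hsv
for n in('scene0','side0'):
    d=dict(np.load(f'pics/{n}.npz'));P=cloud(d);f=d['frame'].astype(int)
    bluish=(f[...,2]>f[...,0]+15)
    pur=(f[...,2]>f[...,1]+20)&(f[...,0]>f[...,1]+20)
    ok=~pur&(d['range_z']>0)
    X,Y,Z=P[...,0],P[...,1],P[...,2]
    box=(abs(X-.447)<.07)&(abs(Y+.236)<.07)&ok
    foot=box&(Z>.007)&(Z<.016)&~bluish
    r=cv2.minAreaRect(P[foot][:,:2].astype(np.float32)*1000);print(n,'foot',r,np.median(P[foot][:,2]))
    for nm,m in(('block',box&(Z>.105)&(Z<.14)),('frame',box&(Z>.03)&(Z<.074)),('top',box&(Z>.1315)&(Z<.14))):
        Q=P[m];c=Q[:,:2].mean(0);w,v=np.linalg.eigh(np.cov(Q[:,:2].T));print(nm,m.sum(),c,'yaw long',np.degrees(np.arctan2(v[1,1],v[0,1]))%180,np.percentile(Q[:,2],[1,50,99]), cv2.minAreaRect(Q[:,:2].astype(np.float32)*1000))
    base=(abs(X-.59)<.13)&(abs(Y-.12)<.12)&(Z>.009)&(Z<.02)&~bluish&ok
    print('base',cv2.minAreaRect(P[base][:,:2].astype(np.float32)*1000),base.sum(),np.percentile(P[base],[1,99],axis=0))
    top=(abs(X-.59)<.04)&(abs(Y-.12)<.045)&(Z>.284)&(Z<.296)&ok
    print('boardtop',cv2.minAreaRect(P[top][:,:2].astype(np.float32)*1000),np.median(P[top][:,2]))
    hk=(X>.44)&(X<.565)&(abs(Y-.12)<.04)&(Z>.2)&(Z<.27)&ok
    Q=P[hk]; print('hook',hk.sum())
    for q in np.array(sorted(Q.tolist()))[::max(1,len(Q)//25)]: print(q.round(4))
    pk=(Y>.155)&(Y<.25)&(abs(X-.58)<.05)&(Z>.2)&ok
    Q=P[pk]; print('marker',pk.sum(),'post top',np.percentile(Q,[1,50,99],axis=0).round(4).tolist())
    pt=Q[Q[:,1]>.21];print('post',np.percentile(pt,[2,50,98],axis=0).round(4).tolist(),len(pt))
E
```

```text
scene0 foot ((463.90234375, -249.62100219726562), (80.83341217041016, 63.385833740234375), 55.9888801574707) 0.01192179421503093
block 111 [ 0.44733503 -0.24008093] yaw long 76.51996767389593 [0.10645311 0.13064276 0.13782873] ((446.2680358886719, -238.4103546142578), (30.908658981323242, 11.408733367919922), 79.43438720703125)
frame 179 [ 0.44824976 -0.24078797] yaw long 75.42040463419275 [0.03206763 0.05265222 0.07370955] ((476.3100280761719, -245.9210662841797), (61.95021438598633, 74.25257873535156), 76.09544372558594)
top 48 [ 0.44612883 -0.23860839] yaw long 76.06990320787101 [0.13164248 0.13506072 0.13829409] ((446.2559814453125, -238.26158142089844), (28.20973014831543, 10.598893165588379), 77.12042236328125)
base ((588.650390625, 119.31438446044922), (160.35789489746094, 155.12747192382812), 3.623805046081543) 1961 [[0.50988946 0.04403425 0.0092304 ]
 [0.66849637 0.19413535 0.01970013]]
boardtop ((582.1755981445312, 119.73200988769531), (29.838899612426758, 60.637107849121094), 3.911592483520508) 0.2908661552203411
hook 117
[0.4636 0.112  0.2511]
[0.4673 0.1157 0.2451]
[0.46
[... 2095 characters left out ...]
144 0.2357]
[0.4942 0.1154 0.2362]
[0.4963 0.1176 0.2372]
[0.4993 0.1166 0.2424]
[0.5021 0.1159 0.2413]
[0.503  0.1167 0.2436]
[0.5071 0.1137 0.2429]
[0.509  0.1155 0.2443]
[0.5141 0.1208 0.2456]
[0.5179 0.1176 0.2421]
[0.5205 0.1164 0.2445]
[0.5248 0.1209 0.2435]
[0.5264 0.115  0.2453]
[0.5317 0.1205 0.2435]
[0.5338 0.119  0.2431]
[0.5396 0.1211 0.2456]
[0.5448 0.119  0.2441]
[0.5474 0.1178 0.2465]
[0.5508 0.1176 0.2449]
[0.5555 0.1222 0.247 ]
[0.5573 0.1205 0.2437]
[0.5596 0.119  0.2464]
[0.5634 0.1192 0.2415]
marker 204 post top [[0.5677, 0.1568, 0.2397], [0.58, 0.2166, 0.2522], [0.5918, 0.2355, 0.2846]]
post [[0.575, 0.2119, 0.242], [0.5799, 0.2231, 0.2628], [0.5911, 0.2353, 0.2845]] 113
```

```bash
cat >> h.py <<'E'
def Rt(yaw): # tool x at yaw deg, z down
    a=np.radians(yaw); x=np.array([np.cos(a),np.sin(a),0]);z=np.array([0,0,-1.]);return np.stack([x,np.cross(z,x),z],1)
def plan(p,yaw,s=None):
    s=s or status.get_state();R=Ro.from_rotvec(s['tool_rot']).as_matrix()
    sh=R.T@(np.array(p)-s['position'])*1000; t=np.degrees(Ro.from_matrix(R.T@Rt(yaw)).as_rotvec())
    print('t',round(s['time'],2),'pos',s['position'].round(4),'yaw',np.degrees(np.arctan2(R[1,0],R[0,0])).round(2),'tz',R[:,2].round(4),'F',s['ft_force'].round(2),'gw',round(s['grip_width']*87,1),'| shift mm',sh.round(1),'turn',t.round(2))
E
python3 - <<'E'
from h import *
plan((.46,.35,.40),168)
E
```

```text
t 0.15 pos [0.2451 0.6016 0.2297] yaw 157.84 tz [-5.0e-04 -1.4e-03 -1.0e+00] F [ 0.36 -0.46 -0.45] gw 86.9 | shift mm [-294.  -152.2 -170. ] turn [ -0.09  -0.   -10.16]
```

Request:
{"fn": "step_arm", "kwargs": {"rows": [[[0, 0, -1], [-24, -12, -20], 87], [[0, 0, -1], [-24, -12, -20], 87], [[0, 0, -1], [-24, -12, -20], 87], [[0, 0, -1], [-24, -12, -20], 87], [[0, 0, -1], [-24, -12, -20], 87], [[0, 0, -1], [-24, -12, -20], 87], [[0, 0, -1], [-24, -14, -15], 87], [[0, 0, -1], [-24, -14, -15], 87], [[0, 0, -1], [-24, -14, -10], 87], [[0, 0, -1], [-24, -14, -10], 87], [[0, 0, 0], [-24, -14, 0], 87], [[0, 0, 0], [-24, -14, 0], 87]]}}

```text
time: 1.15
position: [0.4794, 0.3668, 0.4016]
tool_rot: [-0.289, -3.121, 0.016]
ft_force: [0.4, 0.4, 0.2]
grip_width: 0.997
```

```bash
python3 - <<'E'
from h import *
plan((.46,-.15,.40),168)
E
```

```text
t 1.15 pos [0.4794 0.3668 0.4016] yaw 169.42 tz [-0.0082 -0.0092 -0.9999] F [0.41 0.4  0.18] gw 86.8 | shift mm [ -75.8 -511.6    6.5] turn [-0.61 -0.36  1.42]
```

Request:
{"fn": "step_arm", "kwargs": {"rows": [[[0, 0, 0], [-6, -40, 0], 87], [[0, 0, 0], [-6, -40, 0], 87], [[0, 0, 0], [-6, -40, 0], 87], [[0, 0, 0], [-6, -40, 0], 87], [[0, 0, 0], [-6, -40, 0], 87], [[0, 0, 0], [-6, -40, 0], 87], [[0, 0, 0], [-6, -40, 0], 87], [[0, 0, 0], [-6, -40, 0], 87], [[0, 0, 0], [-6, -40, 0], 87], [[0, 0, 0], [-6, -40, 0], 87], [[0, 0, 0], [-6, -40, 0], 87], [[0, 0, 0], [-6, -40, 0], 87]]}}

```text
time: 2.15
position: [0.4614, -0.1308, 0.4001]
tool_rot: [-0.284, -3.116, 0.02]
ft_force: [1.6, -0.1, 0.1]
grip_width: 1.002
```

```bash
python3 - <<'E'
from h import *
snap('wrist','w1')
plan((.446,-.237,.22),168)
E
```

```text
t 2.2 pos [ 0.4595 -0.1413  0.4005] yaw 168.8 tz [-0.0135 -0.0165 -0.9998] F [-0.93 -6.32  0.66] gw 87.1 | shift mm [ -7.1 -93.1 182.3] turn [-1.08 -0.57  0.81]
```

View pics/w1.png

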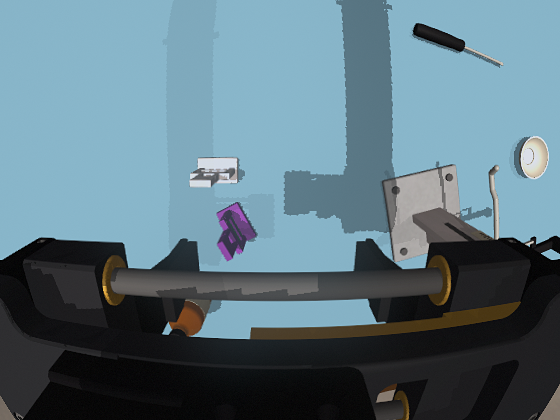

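Request:
{"fn": "step_arm", "kwargs": {"rows": [[[-0.4, -0.2, 0.3], [-1, -13, 18], 87], [[-0.4, -0.2, 0.3], [-1, -13, 18], 87], [[-0.2, -0.2, 0.2], [-1, -13, 18], 87], [[0, 0, 0], [-1, -13, 18], 87], [[0, 0, 0], [-1, -13, 18], 87], [[0, 0, 0], [-1, -13, 18], 80], [[0, 0, 0], [-1, -10, 18], 80], [[0, 0, 0], [0, -5, 16], 80], [[0, 0, 0], [0, 0, 10], 80], [[0, 0, 0], [0, 0, 0], 80]]}}

```text
time: 3.03
position: [0.4433, -0.2431, 0.2422]
tool_rot: [0.351, 3.118, 0.003]
ft_force: [-0.3, 0.9, -0.5]
grip_width: 0.923
```

```bash
cat >> h.py <<'E'
def wray(d,u,v):
    K=d['K'];x=(u-K[0,2])/K[0,0];y=(v-K[1,2])/K[1,1];th=np.hypot(x,y)
    s=np.sinc(th/np.pi); c=np.array([x*s,y*s,np.cos(th)])
    return -d['R'].T@d['t'], d['R'].T@c
def wz(d,u,v,z):
    o,r=wray(d,u,v); return o+r*(z-o[2])/r[2]
def wcloud(d):
    z=d['range_z'];v,u=np.mgrid[:z.shape[0],:z.shape[1]];K=d['K']
    x=(u-K[0,2])/K[0,0];y=(v-K[1,2])/K[1,1];th=np.hypot(x,y);s=np.sinc(th/np.pi)
    c=np.stack([x*s,y*s,np.cos(th)],-1);c=c/c[...,2:]*z[...,None]
    return (c-d['t'])@d['R']
E
python3 - <<'E'
from h import *
d=snap('wrist','w2')
plan((.446,-.237,.11),168)
P=wcloud(d);X,Y,Z=P[...,0],P[...,1],P[...,2]
m=(abs(X-.446)<.04)&(abs(Y+.237)<.04)&(Z>.127)&(Z<.142)
print(m.sum(),np.median(P[m],0),cv2.minAreaRect(P[m][:,:2].astype(np.float32)*1000))
f=(abs(X-.446)<.06)&(abs(Y+.237)<.06)&(Z>.066)&(Z<.08)
print(f.sum(),np.median(P[f],0),cv2.minAreaRect(P[f][:,:2].astype(np.float32)*1000))
E
```

```text
t 3.08 pos [ 0.4437 -0.2432  0.2432] yaw 167.17 tz [ 0.0049  0.001  -1.    ] F [-0.31  0.62  0.17] gw 80.3 | shift mm [ -0.3   6.3 133.2] turn [ 0.12  0.26 -0.83]
468 [ 0.44655531 -0.23626328  0.13328375] ((447.5439147949219, -236.31121826171875), (29.9022159576416, 10.643381118774414), 78.69796752929688)
509 [ 0.44561994 -0.23605733  0.07321702] ((447.476806640625, -236.17308044433594), (61.727439880371094, 12.330118179321289), 78.71821594238281)
```

View pics/w2.png

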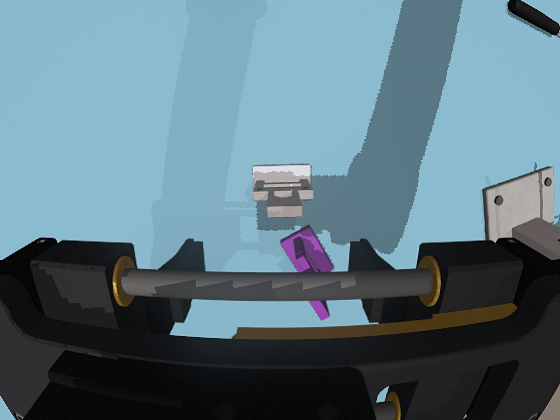

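Request:
{"fn": "step_arm", "kwargs": {"rows": [[[0, 0, -0.8], [-2, 4, 6], 70], [[0, 0, -0.7], [-2, 3, 8], 70], [[0, 0, 0], [0, 0, 10], 70], [[0, 0, 0], [0, 0, 10], 70], [[0, 0, 0], [0, 0, 10], 70], [[0, 0, 0], [0, 0, 10], 70], [[0, 0, 0], [0, 0, 0], 70]]}}

```text
time: 3.67
position: [0.4536, -0.2337, 0.187]
tool_rot: [0.295, 3.117, 0.003]
ft_force: [-0.0, 0.4, -0.3]
grip_width: 0.802
```

```bash
python3 - <<'E'
from h import *
plan((.4473,-.2363,.108),168.7)
E
```

```text
t 3.67 pos [ 0.4536 -0.2337  0.187 ] yaw 169.17 tz [ 1.060e-02  8.000e-04 -9.999e-01] F [-0.04  0.41 -0.31] gw 69.8 | shift mm [ 6.5 -3.9 79. ] turn [0.16 0.59 0.47]
```

Request:
{"fn": "step_arm", "kwargs": {"rows": [[[0.1, 0.3, 0.4], [3, -2, 8], 70], [[0.1, 0.3, 0], [3, -2, 10], 70], [[0, 0, 0], [0, 0, 10], 70], [[0, 0, 0], [0, 0, 10], 70], [[0, 0, 0], [0, 0, 8], 70], [[0, 0, 0], [0, 0, 0], 70]]}}

```text
time: 4.17
position: [0.4455, -0.2372, 0.1355]
tool_rot: [-0.31, -3.124, 0.002]
ft_force: [0.2, -0.3, -0.2]
grip_width: 0.804
```

```bash
python3 - <<'E'
from h import *
plan((.4473,-.2363,.108),168.7)
E
```

```text
t 4.17 pos [ 0.4455 -0.2372  0.1355] yaw 168.65 tz [-2.6e-03 -8.0e-04 -1.0e+00] F [ 0.18 -0.31 -0.21] gw 70.0 | shift mm [-1.7  1.3 27.5] turn [-0.07 -0.14 -0.05]
```

Request:
{"fn": "step_arm", "kwargs": {"rows": [[[0, 0, 0], [-1.5, 1.2, 7], 70], [[0, 0, 0], [0, 0, 8], 70], [[0, 0, 0], [0, 0, 7], 70], [[0, 0, 0], [0, 0, 4], 70], [[0, 0, 0], [0, 0, 2], 70], [[0, 0, 0], [0, 0, 0], 70]]}}

```text
time: 4.67
position: [0.4477, -0.2364, 0.1043]
tool_rot: [-0.31, -3.124, 0.002]
ft_force: [0.3, 0.5, -0.2]
grip_width: 0.806
```

```bash
python3 - <<'E'
from h import *
plan((.4473,-.2363,.108),168.7)
E
```

```text
t 4.67 pos [ 0.4477 -0.2364  0.1043] yaw 168.67 tz [-0.0026 -0.0013 -1.    ] F [ 0.34  0.5  -0.24] gw 70.2 | shift mm [ 0.4 -0.  -3.7] turn [-0.1  -0.13 -0.03]
```

Request:
{"fn": "step_arm", "kwargs": {"rows": [[[0, -0.1, 0], [0, 0, -3.5], 60], [[0, 0, 0], [0, 0, 0], 40], [[0, 0, 0], [0, 0, 0], 28], [[0, 0, 0], [0, 0, 0], 26], [[0, 0, 0], [0, 0, 0], 26], [[0, 0, 0], [0, 0, 0], 26], [[0, 0, 0], [0, 0, 0], 26], [[0, 0, 0], [0, 0, 0], 26]], "grip_force": 30}}

```text
time: 5.33
position: [0.4489, -0.237, 0.1099]
tool_rot: [0.31, 3.123, -0.003]
ft_force: [-0.8, -1.0, 0.1]
grip_width: 0.342
```

```bash
python3 - <<'E'
from h import *
plan((.4473,-.2363,.208),168.7)
E
```

```text
t 5.33 pos [ 0.4489 -0.237   0.1099] yaw 168.67 tz [ 0.0027 -0.0024 -1.    ] F [-0.78 -0.96  0.12] gw 29.8 | shift mm [  1.4   0.2 -98.1] turn [-0.11  0.18 -0.03]
```

Request:
{"fn": "step_arm", "kwargs": {"rows": [[[0, 0, 0], [0, 0, -3], 26], [[0, 0, 0], [0, 0, -6], 26], [[0, 0, 0], [0, 0, -10], 26], [[0, 0, 0], [0, 0, -15], 26], [[0, 0, 0], [0, 0, -20], 26], [[0, 0, 0], [0, 0, -20], 26], [[0, 0, 0], [0, 0, -15], 26], [[0, 0, 0], [0, 0, -8], 26], [[0, 0, 0], [0, 0, -3], 26], [[0, 0, 0], [0, 0, 0], 26], [[0, 0, 0], [0, 0, 0], 26]]}}

```text
time: 6.25
position: [0.4446, -0.2355, 0.2147]
tool_rot: [-0.312, -3.121, 0.0]
ft_force: [0.1, -0.6, -3.8]
grip_width: 0.342
```

```bash
python3 - <<'E'
from h import *
plan((.40,.114,.266),183.5)
E
```

```text
t 6.25 pos [ 0.4446 -0.2355  0.2147] yaw 168.57 tz [-5.5e-03  5.0e-04 -1.0e+00] F [ 0.15 -0.62 -3.79] gw 29.7 | shift mm [113.2 333.7 -50.9] turn [ 1.000e-02 -3.200e-01 -1.493e+01]
```

Request:
{"fn": "step_arm", "kwargs": {"rows": [[[0, 0, -1], [1, 10, -8], 26], [[0, 0, -1.5], [1, 20, -8], 26], [[0, 0, -1.5], [2, 30, -8], 26], [[0, 0, -1.5], [3, 35, -8], 26], [[0, 0, -1.5], [3, 35, -8], 26], [[0, 0, -1.5], [4, 35, -5], 26], [[0, 0, -1.5], [5, 35, -2], 26], [[0, 0, -1.5], [6, 30, 0], 26], [[0, 0, -1.5], [6, 20, 0], 26], [[0, 0, -1], [6, 10, 0], 26], [[0, 0, 0], [3, 5, 0], 26], [[0, 0, 0], [0, 0, 0], 26]]}}

```text
time: 7.25
position: [0.4185, 0.0465, 0.2589]
tool_rot: [0.097, -3.119, 0.005]
ft_force: [0.4, -0.0, -3.5]
grip_width: 0.343
```

```bash
python3 - <<'E'
from h import *
plan((.437,.111,.2635),183.5)
E
```

```text
t 7.25 pos [0.4185 0.0465 0.2589] yaw -176.44 tz [-0.0206 -0.0036 -0.9998] F [ 0.41 -0.02 -3.5 ] gw 29.8 | shift mm [-22.3  63.2  -5.3] turn [-0.13 -1.19  0.06]
```

Request:
{"fn": "step_arm", "kwargs": {"rows": [[[0, -0.4, 0], [-4, 8, -2], 26], [[0, -0.4, 0], [-5, 12, -2], 26], [[0, -0.3, 0], [-4, 14, -1], 26], [[0, 0, 0], [-3, 12, 0], 26], [[0, 0, 0], [-2, 8, 0], 26], [[0, 0, 0], [0, 4, 0], 26], [[0, 0, 0], [0, 2, 0], 26], [[0, 0, 0], [0, 0, 0], 26], [[0, 0, 0], [0, 0, 0], 26]]}}

```text
time: 8.0
position: [0.4371, 0.1064, 0.2633]
tool_rot: [-0.076, 3.141, -0.008]
ft_force: [0.2, -0.5, -3.8]
grip_width: 0.343
```

```bash
python3 - <<'E'
from h import *
plan((.437,.111,.2635),183.5)
d=snap('wrist','w3'); snap('side','s3');snap('scene','sc3')
P=wcloud(d);X,Y,Z=P[...,0],P[...,1],P[...,2]
m=(X>.455)&(X<.57)&(abs(Y-.115)<.03)&(Z>.22)&(Z<.262)
for a in np.arange(.455,.57,.008):
    q=P[m&(X>=a)&(X<a+.008)]
    if len(q): print(a.round(3),len(q),q.mean(0).round(4),q[:,1].min().round(4),q[:,1].max().round(4))
b=cv2.imread('pics/side0.png')
a=cv2.imread('pics/s3.png');c=cv2.imread('pics/sc3.png')
cv2.imwrite('pics/c3.png',np.hstack([cv2.resize(a[130:260,200:300],(400,520),interpolation=2),cv2.resize(c[130:260,240:340],(400,520),interpolation=2)]))
E
```

```text
t 8.0 pos [0.4371 0.1064 0.2633] yaw -177.22 tz [ 2.e-04 -5.e-03 -1.e+00] F [ 0.15 -0.5  -3.78] gw 29.8 | shift mm [-0.1  4.6 -0.2] turn [-0.29 -0.   -0.72]
0.463 32 [0.4689 0.1149 0.2492] 0.1121 0.1176
0.471 17 [0.4773 0.1153 0.2385] 0.1124 0.1187
0.479 103 [0.4829 0.116  0.2372] 0.1126 0.1193
0.487 109 [0.491  0.1162 0.2371] 0.1127 0.1198
0.495 11 [0.4958 0.1162 0.2362] 0.1131 0.12
```

View pics/w3.png

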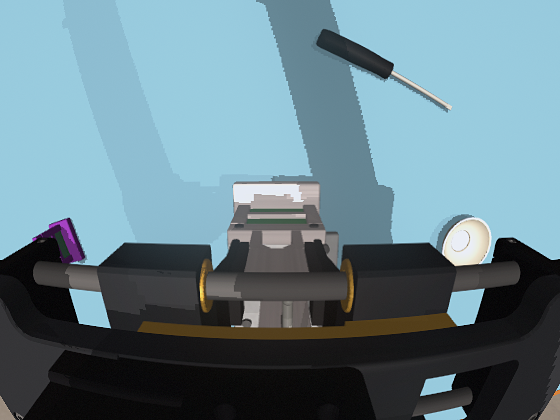

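View pics/c3.png

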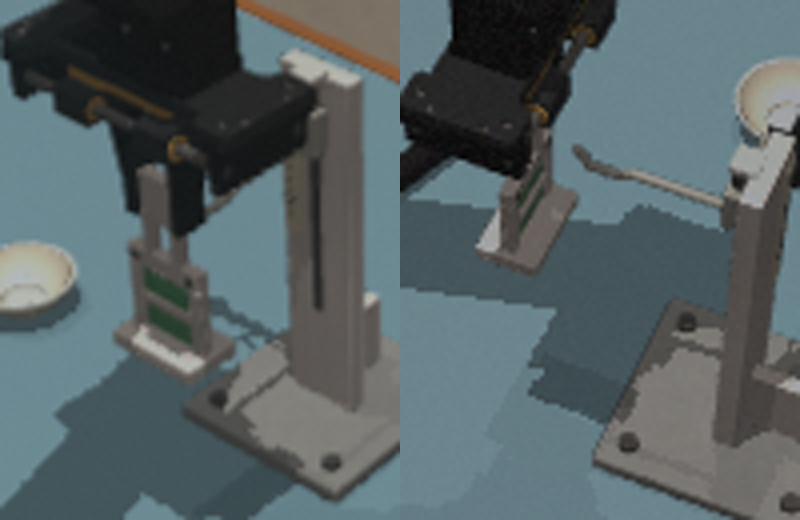

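Wrist view: the carrier is held between the fingers, foot at (276,192), with the hook just beyond the fingers near (285,315). The side crop shows the eye facing the hook. I'll check the carrier's centre line in the same wrist data.

```bash
python3 - <<'E'
from h import *
d=dict(np.load('pics/w3.npz'))
P=wcloud(d);X,Y,Z=P[...,0],P[...,1],P[...,2]
m=(X>.40)&(X<.45)&(abs(Y-.106)<.06)
for lo,hi in((.16,.178),(.215,.235)):
    q=P[m&(Z>lo)&(Z<hi)]; print(len(q),np.median(q,0),cv2.minAreaRect(q[:,:2].astype(np.float32)*1000),np.percentile(q[:,1],[0,1,99,100]))
plan((.440,.1125,.2628),183.6)
E
```

```text
2464 [0.42405106 0.10545981 0.16491832] ((425.6233215332031, 105.26512145996094), (25.30883026123047, 69.71888732910156), 2.5885391235351562) [0.07054678 0.07164421 0.13923505 0.1402132 ]
1642 [0.43235767 0.10612057 0.2264804 ] ((435.097412109375, 106.0472183227539), (11.289727210998535, 61.911380767822266), 2.864513397216797) [0.07525546 0.0759071  0.13632353 0.13700943]
t 8.15 pos [0.4371 0.1062 0.2634] yaw -177.25 tz [ 5.0e-04 -4.6e-03 -1.0e+00] F [ 0.2   0.15 -4.28] gw 29.5 | shift mm [-3.2  6.1  0.6] turn [-0.26  0.01 -0.85]
```

Request:
{"fn": "step_arm", "kwargs": {"rows": [[[-0.2, 0, -0.5], [0, 3, 0.3], 26], [[0, 0, -0.4], [0, 3, 0.3], 26], [[0, 0, 0], [0, 1, 0], 26], [[0, 0, 0], [0, 0, 0], 26], [[0, 0, 0], [0, 0, 0], 26]]}}

```text
time: 8.57
position: [0.4366, 0.1129, 0.263]
tool_rot: [-0.1, 3.139, -0.001]
ft_force: [0.1, 0.2, -4.7]
grip_width: 0.341
```

```bash
python3 - <<'E'
from h import *
plan((.4855,.1157,.2628),183.6)
E
```

```text
t 8.57 pos [0.4366 0.1129 0.263 ] yaw -176.35 tz [ 6.e-04 -3.e-04 -1.e+00] F [ 0.05  0.22 -4.73] gw 29.7 | shift mm [-49.   -0.3   0.2] turn [-0.02  0.03  0.05]
```

Request:
{"fn": "step_arm", "kwargs": {"rows": [[[0, 0, 0], [-3, 0, 0], 26], [[0, 0, 0], [-4, 0, 0], 26], [[0, 0, 0], [-4, 0, 0], 26], [[0, 0, 0], [-4, 0, 0], 26], [[0, 0, 0], [-4, 0, 0], 26], [[0, 0, 0], [0, 0, 0], 26], [[0, 0, 0], [0, 0, 0], 26]]}}

```text
time: 9.15
position: [0.4582, 0.114, 0.2629]
tool_rot: [-0.099, 3.139, -0.001]
ft_force: [0.3, -1.0, -3.1]
grip_width: 0.342
```

```bash
python3 - <<'E'
from h import *
plan((.4855,.1157,.2628),183.6)
for n in('side','scene'): snap(n,n+'4')
a=cv2.imread('pics/side4.png');c=cv2.imread('pics/scene4.png')
cv2.imwrite('pics/c4.png',np.hstack([cv2.resize(a[140:240,220:300],(400,500),interpolation=2),cv2.resize(c[130:230,260:340],(400,500),interpolation=2)]))
E
```

```text
t 9.15 pos [0.4582 0.114  0.2629] yaw -176.38 tz [ 1.1e-03 -7.0e-04 -1.0e+00] F [ 0.33 -1.03 -3.07] gw 29.8 | shift mm [-27.3  -0.    0.2] turn [-0.05  0.06  0.02]
```

View pics/c4.png

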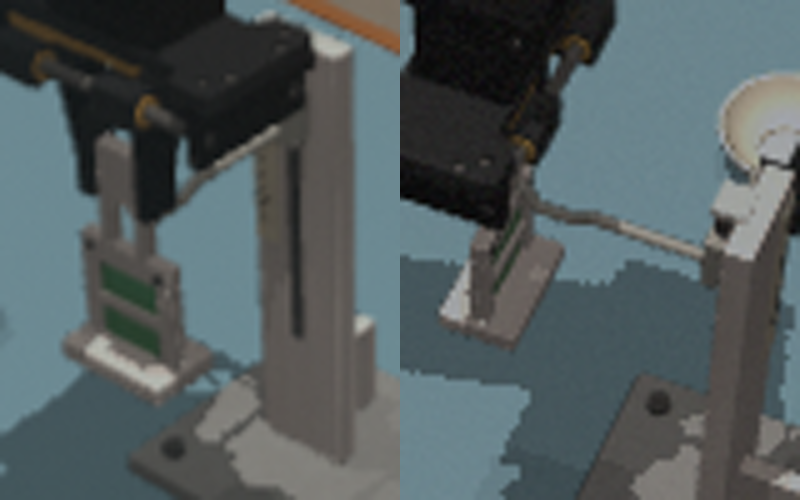

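The carrier's front is at the hook's tip, with the hook in line with the eye and no contact force. I'll push on slowly.

Request:
{"fn": "step_arm", "kwargs": {"rows": [[[0, 0, 0], [-3, 0, 0], 26], [[0, 0, 0], [-3, 0, 0], 26], [[0, 0, 0], [-3, 0, 0], 26], [[0, 0, 0], [-3, 0, 0], 26], [[0, 0, 0], [0, 0, 0], 26]]}}

```text
time: 9.67
position: [0.4709, 0.115, 0.2631]
tool_rot: [-0.1, 3.139, -0.001]
ft_force: [0.2, -0.3, -4.0]
grip_width: 0.339
```

```bash
python3 - <<'E'
from h import *
plan((.4855,.1157,.2628),183.6)
E
```

```text
t 9.67 pos [0.4709 0.115  0.2631] yaw -176.34 tz [ 1.4e-03 -3.0e-04 -1.0e+00] F [ 0.16 -0.27 -4.03] gw 29.5 | shift mm [-14.6  -0.2   0.3] turn [-0.02  0.08  0.06]
```

Request:
{"fn": "step_arm", "kwargs": {"rows": [[[0, 0, 0], [-3, 0, 0], 26], [[0, 0, 0], [-3, 0, 0], 26], [[0, 0, 0], [-3, 0, 0], 26], [[0, 0, 0], [-3, 0, 0], 26], [[0, 0, 0], [-1, 0, 0], 26], [[0, 0, 0], [0, 0, 0], 26]]}}

```text
time: 10.17
position: [0.4856, 0.1159, 0.263]
tool_rot: [-0.1, 3.139, -0.001]
ft_force: [-0.1, 0.8, -3.8]
grip_width: 0.339
```

```bash
python3 - <<'E'
from h import *
plan((.4855,.1157,.2460),183.6)
for n in('side','scene','wrist'): snap(n,n+'5')
a=cv2.imread('pics/side5.png');c=cv2.imread('pics/scene5.png')
cv2.imwrite('pics/c5.png',np.hstack([cv2.resize(a[140:240,220:300],(400,500),interpolation=2),cv2.resize(c[130:230,260:340],(400,500),interpolation=2)]))
d=dict(np.load('pics/wrist5.npz'))
P=wcloud(d);X,Y,Z=P[...,0],P[...,1],P[...,2]
m=(abs(Y-.115)<.012)&(X>.455)&(X<.53)&(Z>.228)&(Z<.262)
for a in np.arange(.455,.53,.006):
    q=P[m&(X>=a)&(X<a+.006)]
    if len(q): print(a.round(3),len(q),q.mean(0).round(4),q[:,1].min().round(4),q[:,1].max().round(4))
E
```

```text
t 10.17 pos [0.4856 0.1159 0.263 ] yaw -176.34 tz [ 1.3e-03 -6.0e-04 -1.0e+00] F [-0.12  0.76 -3.82] gw 29.5 | shift mm [ 0.1 -0.2 17. ] turn [-0.04  0.07  0.06]
0.461 49 [0.4659 0.115  0.2483] 0.112 0.118
0.467 93 [0.4694 0.1151 0.2484] 0.112 0.1185
0.473 245 [0.478  0.1212 0.2485] 0.1107 0.127
0.479 416 [0.4803 0.1109 0.2475] 0.103 0.125
0.485 28 [0.4858 0.1167 0.2365] 0.1129 0.1252
0.515 19 [0.5202 0.1183 0.2435] 0.1157 0.1213
0.521 88 [0.5238 0.1184 0.2432] 0.1151 0.1217
0.527 44 [0.5284 0.1186 0.2432] 0.1155 0.1219
```

View pics/c5.png

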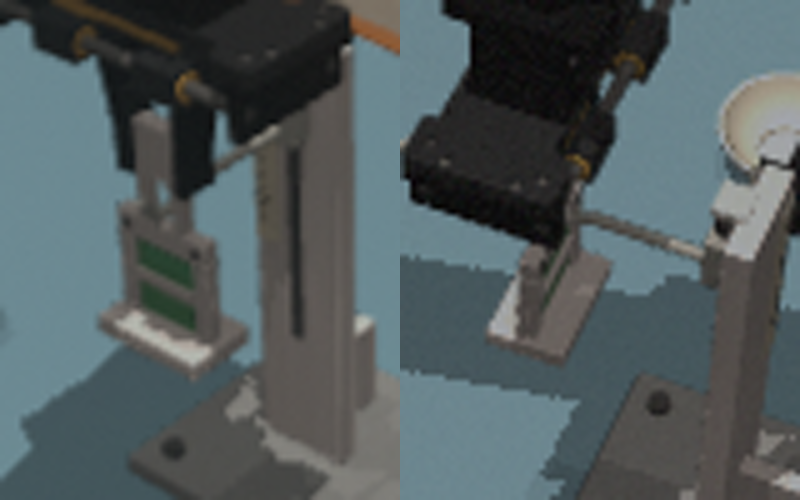

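View pics/wrist5.png

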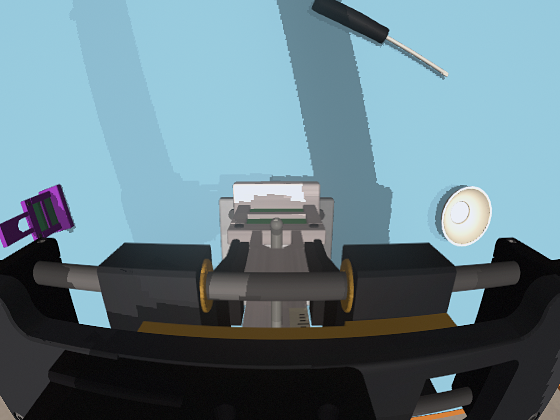

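Wrist view: the hook tip shows at (276,225), in front of the frame and centred, so the bar is through the eye. Lowering.

Request:
{"fn": "step_arm", "kwargs": {"rows": [[[0, 0, 0], [0, 0, 3], 26], [[0, 0, 0], [0, 0, 3], 26], [[0, 0, 0], [0, 0, 3], 26], [[0, 0, 0], [0, 0, 2], 26], [[0, 0, 0], [0, 0, 2], 26], [[0, 0, 0], [0, 0, 0], 26]]}}

```text
time: 10.82
position: [0.4845, 0.1159, 0.2483]
tool_rot: [-0.101, 3.14, -0.001]
ft_force: [-0.3, -0.3, -3.4]
grip_width: 0.342
```

```bash
python3 - <<'E'
from h import *
plan((.4855,.1157,.2460),183.6)
E
```

```text
t 10.82 pos [0.4845 0.1159 0.2483] yaw -176.32 tz [ 4.e-04 -4.e-04 -1.e+00] F [-0.26 -0.27 -3.39] gw 29.8 | shift mm [-1.  -0.3  2.3] turn [-0.02  0.02  0.08]
```

Request:
{"fn": "step_arm", "kwargs": {"rows": [[[0, 0, 0], [-0.5, 0, 1], 26], [[0, 0, 0], [-0.5, 0, 1], 26], [[0, 0, 0], [0, 0, 1], 26], [[0, 0, 0], [0, 0, 1.5], 26], [[0, 0, 0], [0, 0, 2], 26], [[0, 0, 0], [0, 0, 2], 26], [[0, 0, 0], [0, 0, 2], 26], [[0, 0, 0], [0, 0, 2], 26], [[0, 0, 0], [0, 0, 2], 26], [[0, 0, 0], [0, 0, 2], 26], [[0, 0, 0], [0, 0, 1], 26], [[0, 0, 0], [0, 0, 0], 26]]}}

```text
time: 11.82
position: [0.4859, 0.1161, 0.2299]
tool_rot: [-0.101, 3.139, 0.0]
ft_force: [-0.8, -0.9, -1.5]
grip_width: 0.337
```

```bash
python3 - <<'E'
from h import *
plan((.4855,.1157,.2460),183.6)
E
```

```text
t 11.82 pos [0.4859 0.1161 0.2299] yaw -176.32 tz [ 1.4e-03  1.0e-04 -1.0e+00] F [-0.82 -0.89 -1.52] gw 29.3 | shift mm [  0.4  -0.4 -16.1] turn [0.   0.08 0.08]
```

Request:
{"fn": "step_arm", "kwargs": {"rows": [[[0, 0, 0], [0, 0, 1.5], 26], [[0, 0, 0], [0, 0, 2], 26], [[0, 0, 0], [0, 0, 2], 26], [[0, 0, 0], [0, 0, 2], 26], [[0, 0, 0], [0, 0, 2], 26], [[0, 0, 0], [0, 0, 2], 26], [[0, 0, 0], [0, 0, 2], 26], [[0, 0, 0], [0, 0, 1.5], 26], [[0, 0, 0], [0, 0, 1], 26], [[0, 0, 0], [0, 0, 0], 26], [[0, 0, 0], [0, 0, 0], 26]]}}

```text
time: 12.73
position: [0.486, 0.1161, 0.2133]
tool_rot: [-0.101, 3.138, 0.001]
ft_force: [-1.3, -0.2, 0.2]
grip_width: 0.343
```

```bash
python3 - <<'E'
from h import *
plan((.4855,.1157,.2080),183.6)
for n in('side','scene'): snap(n,n+'6')
F=[]
for i in range(4): 
    F.append(status.get_state()['ft_force'])
    optics.get_image('side')
print(np.array(F).round(2))
a=cv2.imread('pics/side6.png');c=cv2.imread('pics/scene6.png')
cv2.imwrite('pics/c6.png',np.hstack([cv2.resize(a[130:240,220:308],(400,500),interpolation=2),cv2.resize(c[130:240,275:363],(400,500),interpolation=2)]))
E
```

```text
t 12.73 pos [0.486  0.1161 0.2133] yaw -176.32 tz [ 2.e-03  7.e-04 -1.e+00] F [-1.32 -0.21  0.24] gw 29.8 | shift mm [ 0.5 -0.4  5.3] turn [0.03 0.12 0.08]
[[-0.86  0.43 -1.27]
 [-1.35 -0.54 -1.36]
 [-0.93 -0.31 -0.6 ]
 [-1.22  0.06 -0.51]]
```

View pics/c6.png

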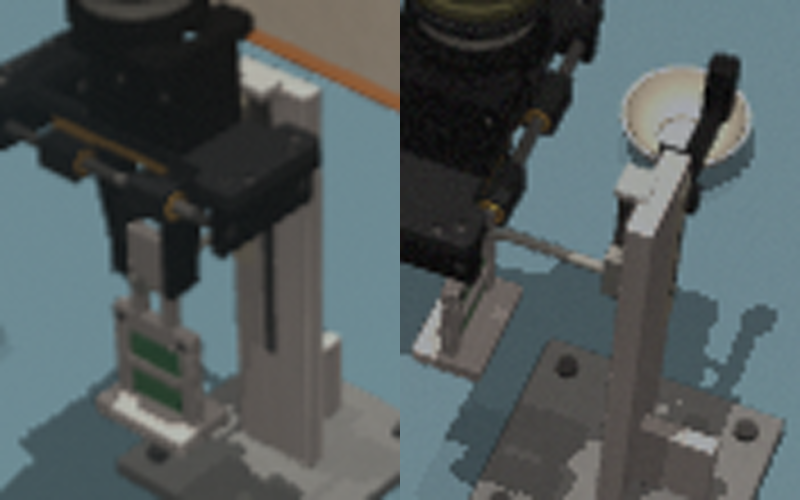

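Request:
{"fn": "step_arm", "kwargs": {"rows": [[[0, 0, 0], [0.5, 0, 1], 26], [[0, 0, 0], [0.5, 0, 1.5], 26], [[0, 0, 0], [0, 0, 1.5], 26], [[0, 0, 0], [0, 0, 1], 26], [[0, 0, 0], [0, 0, 0], 26], [[0, 0, 0], [0, 0, 0], 26], [[0, 0, 0], [0, 0, 0], 26]]}}

```text
time: 13.62
position: [0.486, 0.1161, 0.2085]
tool_rot: [-0.101, 3.135, 0.002]
ft_force: [-0.1, -0.8, 0.4]
grip_width: 0.339
```

```bash
cat >> h.py <<'E'
def favg(n=14,cam='side'):
    F=[]
    for i in range(n):
        F.append(status.get_state()['ft_force']); optics.get_image(cam)
    F=np.array(F);print('F',F.mean(0).round(2),'sem',(F.std(0)/np.sqrt(n)).round(2),status.get_state()['time'])
E
python3 - <<'E'
from h import *
plan((.4855,.1157,.2080),183.6)
favg()
E
```

```text
t 13.62 pos [0.486  0.1161 0.2085] yaw -176.33 tz [ 0.0048  0.0012 -1.    ] F [-0.14 -0.76  0.37] gw 29.5 | shift mm [ 0.5 -0.4  0.5] turn [0.05 0.28 0.07]
F [-0.71 -0.34 -0.31] sem [0.14 0.12 0.16] 14.3167
```

Request:
{"fn": "step_arm", "kwargs": {"rows": [[[0, 0.15, 0], [0, 0, 1], 26], [[0, 0.15, 0], [0, 0, 1], 26], [[0, 0, 0], [0, 0, 0.5], 26], [[0, 0, 0], [0, 0, 0], 26], [[0, 0, 0], [0, 0, 0], 26], [[0, 0, 0], [0, 0, 0], 26]]}}

```text
time: 14.82
position: [0.486, 0.1161, 0.2057]
tool_rot: [0.101, -3.139, -0.001]
ft_force: [-1.4, 0.6, -0.1]
grip_width: 0.345
```

```bash
python3 - <<'E'
from h import *
plan((.4855,.1157,.2060),183.6)
favg(30)
plan((.4855,.1157,.2060),183.6)
E
```

```text
t 14.82 pos [0.486  0.1161 0.2057] yaw -176.33 tz [-1.1e-03  8.0e-04 -1.0e+00] F [-1.36  0.62 -0.14] gw 30.1 | shift mm [ 0.5 -0.4 -0.3] turn [ 0.05 -0.06  0.07]
F [-0.8  -0.38  0.33] sem [0.09 0.09 0.07] 16.3167
t 16.32 pos [0.486  0.1161 0.2057] yaw -176.33 tz [-1.1e-03  9.0e-04 -1.0e+00] F [-0.25 -0.52  0.47] gw 29.6 | shift mm [ 0.5 -0.4 -0.3] turn [ 0.05 -0.06  0.07]
```

Request:
{"fn": "step_arm", "kwargs": {"rows": [[[0, 0, 0], [0, 0, -1], 26], [[0, 0, 0], [0, 0, -0.7], 26], [[0, 0, 0], [0, 0, 0], 26], [[0, 0, 0], [0, 0, 0], 26], [[0, 0, 0], [0, 0, 0], 26]]}}

```text
time: 16.73
position: [0.486, 0.1161, 0.2076]
tool_rot: [0.101, -3.139, -0.001]
ft_force: [-0.3, -1.4, -0.7]
grip_width: 0.346
```

```bash
python3 - <<'E'
from h import *
plan((.4855,.1157,.2075),183.6)
favg(24)
E
```

```text
t 16.73 pos [0.486  0.1161 0.2076] yaw -176.32 tz [-1.1e-03  8.0e-04 -1.0e+00] F [-0.28 -1.35 -0.7 ] gw 30.1 | shift mm [ 0.5 -0.4  0.1] turn [ 0.05 -0.06  0.08]
F [-0.64 -0.57  0.2 ] sem [0.1  0.11 0.09] 17.9333
```

Request:
{"fn": "step_arm", "kwargs": {"rows": [[[0, 0, 0], [0, 0, -0.6], 26], [[0, 0, 0], [0, 0, -0.5], 26], [[0, 0, 0], [0, 0, 0], 26], [[0, 0, 0], [0, 0, 0], 26], [[0, 0, 0], [0, 0, 0], 26]]}}

```text
time: 18.35
position: [0.486, 0.1161, 0.2088]
tool_rot: [0.101, -3.139, -0.001]
ft_force: [-0.9, -0.6, 0.7]
grip_width: 0.338
```

```bash
python3 - <<'E'
from h import *
plan((.4855,.1157,.2085),183.6)
favg(24)
E
```

```text
t 18.35 pos [0.486  0.1161 0.2088] yaw -176.33 tz [-1.1e-03  9.0e-04 -1.0e+00] F [-0.9  -0.63  0.7 ] gw 29.4 | shift mm [ 0.5 -0.4  0.3] turn [ 0.05 -0.06  0.07]
F [-0.9  -0.37  0.04] sem [0.09 0.08 0.09] 19.55
```

Request:
{"fn": "step_arm", "kwargs": {"rows": [[[0, 0, 0], [0, 0, 0], 26], [[0, 0, 0], [0, 0, 0], 28], [[0, 0, 0], [0, 0, 0], 29.5], [[0, 0, 0], [0, 0, 0], 30.5], [[0, 0, 0], [0, 0, 0], 31.5], [[0, 0, 0], [0, 0, 0], 33], [[0, 0, 0], [0, 0, 0], 35], [[0, 0, 0], [0, 0, 0], 40], [[0, 0, 0], [0, 0, 0], 50], [[0, 0, 0], [0, 0, 0], 60]], "grip_force": 3}}

```text
time: 20.38
position: [0.4871, 0.1168, 0.2094]
tool_rot: [-0.101, 3.138, 0.003]
ft_force: [-0.5, -0.1, 0.6]
grip_width: 0.531
```

```bash
python3 - <<'E'
from h import *
plan((.4855,.1157,.32),183.6)
d=snap('wrist','w7');snap('side','side7');snap('scene','scene7')
plan((.4855,.1157,.32),183.6)
a=cv2.imread('pics/side7.png');c=cv2.imread('pics/scene7.png')
cv2.imwrite('pics/c7.png',np.hstack([cv2.resize(a[130:240,220:308],(400,500),interpolation=2),cv2.resize(c[130:240,275:363],(400,500),interpolation=2)]))
E
```

```text
t 20.38 pos [0.4871 0.1168 0.2094] yaw -176.31 tz [ 0.0017  0.002  -1.    ] F [-0.48 -0.11  0.62] gw 46.2 | shift mm [   1.5   -0.8 -110.6] turn [0.11 0.1  0.09]
t 20.53 pos [0.4871 0.1167 0.2094] yaw -176.31 tz [ 0.0017  0.002  -1.    ] F [-0.64 -0.33 -0.51] gw 56.1 | shift mm [   1.5   -0.7 -110.6] turn [0.11 0.1  0.09]
```

View pics/w7.png

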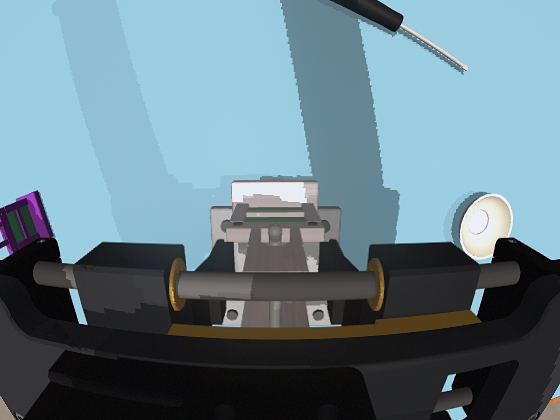

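View pics/c7.png

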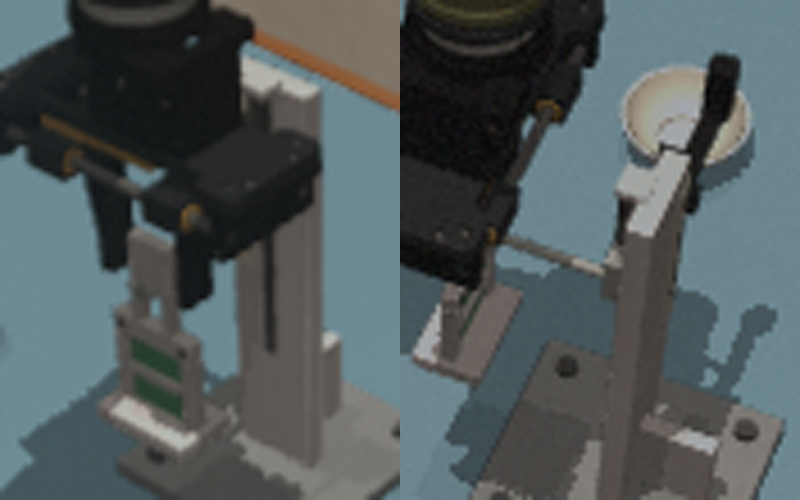

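The carrier is released and hanging, with the fingers clear on both sides (the hook tip shows at 275,233). Moving straight up.

Request:
{"fn": "step_arm", "kwargs": {"rows": [[[0, 0, 0], [0, 0, -2], 60], [[0, 0, 0], [0, 0, -4], 62], [[0, 0, 0], [0, 0, -8], 65], [[0, 0, 0], [0, 0, -12], 65], [[0, 0, 0], [0, 0, -15], 65], [[0, 0, 0], [0, 0, -20], 65], [[0, 0, 0], [0, 0, -20], 65], [[0, 0, 0], [0, 0, -20], 65], [[0, 0, 0], [0, 0, -20], 65], [[0, 0, 0], [0, 0, -20], 65], [[0, 0, 0], [0, 0, -10], 65], [[0, 0, 0], [0, 0, 0], 65]]}}

```text
time: 21.53
position: [0.4862, 0.116, 0.3734]
tool_rot: [-0.1, 3.136, 0.005]
ft_force: [-0.1, 0.0, -0.0]
grip_width: 0.75
```

```bash
python3 - <<'E'
from h import *
plan((.583,.2250,.36),93.7)
d=snap('wrist','w8');snap('side','side8');snap('scene','scene8')
a=cv2.imread('pics/side8.png');c=cv2.imread('pics/scene8.png')
cv2.imwrite('pics/c8.png',np.hstack([cv2.resize(a[130:240,220:308],(400,500),interpolation=2),cv2.resize(c[130:240,275:363],(400,500),interpolation=2)]))
for n,f in(('wrist',wcloud),('side',cloud),('scene',cloud)):
    d=dict(np.load('pics/'+{'wrist':'w8'}.get(n,n+'8')+'.npz'));P=f(d);X,Y,Z=P[...,0],P[...,1],P[...,2]
    m=(abs(X-.583)<.03)&(Y>.205)&(Y<.25)&(Z>.25)&(Z<.30)
    q=P[m]
    if len(q):
        print(n,len(q),np.percentile(q,[1,50,99],axis=0).round(4).tolist())
        t=q[q[:,2]>.279]; 
        if len(t)>5: print('top',len(t),t.mean(0),cv2.minAreaRect(t[:,:2].astype(np.float32)*1000))
E
```

```text
t 21.53 pos [0.4862 0.116  0.3734] yaw -176.34 tz [ 0.0039  0.003  -1.    ] F [-0.12  0.05 -0.01] gw 65.2 | shift mm [-103.5  102.6   14.1] turn [3.100e-01 6.000e-02 8.996e+01]
side 92 [[0.5737, 0.2069, 0.2501], [0.5796, 0.2234, 0.2686], [0.5906, 0.2359, 0.2839]]
top 23 [0.58243069 0.22623957 0.28162931] ((582.6705932617188, 227.47332763671875), (12.868146896362305, 16.768468856811523), 28.969099044799805)
scene 93 [[0.5751, 0.2059, 0.2503], [0.5838, 0.2197, 0.2714], [0.5909, 0.2327, 0.2845]]
top 26 [0.58304195 0.22388969 0.28201167] ((582.371826171875, 222.9921875), (12.749022483825684, 14.504368782043457), 22.684720993041992)
```

View pics/w8.png

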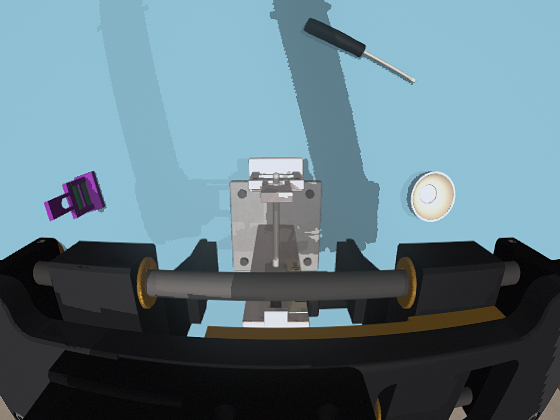

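View pics/c8.png

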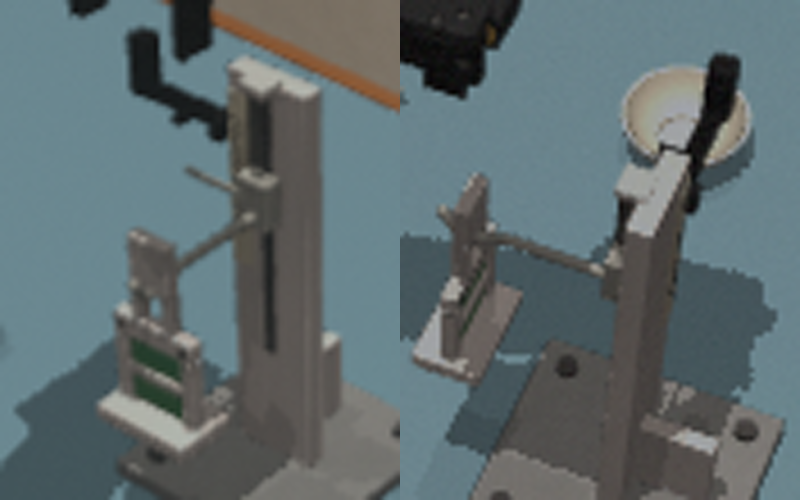

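Request:
{"fn": "step_arm", "kwargs": {"rows": [[[0, 0, 0], [-8, 10, 0], 65], [[0, 0, 0], [-17, 17, 0], 65], [[0, 0, 0], [-17, 17, 0], 65], [[0, 0, 0], [-17, 17, 0], 65], [[0, 0, 0], [-17, 17, 0], 65], [[0, 0, 0], [-15, 15, 0], 65], [[0, 0, 3], [-10, 8, 0], 65], [[0, 0, 7], [0, 0, 0], 65], [[0, 0, 7], [0, 0, 0], 65], [[0, 0, 7], [0, 0, 0], 65], [[0, 0, 7], [0, 0, 0], 65], [[0, 0, 7], [0, 0, 0], 65]]}}

```text
time: 22.68
position: [0.5819, 0.238, 0.3443]
tool_rot: [-0.944, -2.968, 0.027]
ft_force: [0.1, -0.6, -0.0]
grip_width: 0.747
```

Request:
{"fn": "step_arm", "kwargs": {"rows": [[[0, 0, 7], [0, 0, 0], 65], [[0, 0, 7], [0, 0, 0], 65], [[0, 0, 7], [0, 0, 0], 65], [[0, 0, 7], [0, 0, 0], 65], [[0, 0, 7], [0, 0, 0], 65], [[0, 0, 7], [0, 0, 0], 65], [[0, 0, 3], [0, 0, 0], 65], [[0, 0, 0], [0, 0, 0], 65]]}}

```text
time: 23.35
position: [0.5795, 0.246, 0.3257]
tool_rot: [-2.034, -2.357, 0.075]
ft_force: [-0.2, -1.0, -0.4]
grip_width: 0.749
```

```bash
python3 - <<'E'
from h import *
plan((.5822,.2255,.36),93.7)
d=snap('wrist','w9')
P=wcloud(d);X,Y,Z=P[...,0],P[...,1],P[...,2]
m=(abs(X-.583)<.03)&(Y>.205)&(Y<.25)&(Z>.25)&(Z<.30)
q=P[m];t=q[q[:,2]>.279]
if len(t)>5: print('top',len(t),t.mean(0),cv2.minAreaRect(t[:,:2].astype(np.float32)*1000))
E
```

```text
t 23.35 pos [0.5795 0.246  0.3257] yaw 98.43 tz [-0.052  -0.0191 -0.9985] F [-0.24 -1.02 -0.37] gw 65.1 | shift mm [-21.1  -2.2 -34. ] turn [-3.08  0.78  4.71]
top 435 [0.58472534 0.22817903 0.28077103] ((584.9930419921875, 227.70741271972656), (15.654746055603027, 15.187676429748535), 0.6789684891700745)
```

View pics/w9.png

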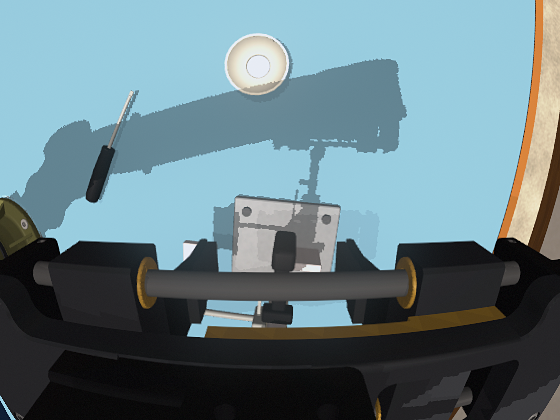

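Request:
{"fn": "step_arm", "kwargs": {"rows": [[[-1, 0.3, 2], [-5, 0, -8], 65], [[-1, 0.3, 2], [-6, 0, -8], 65], [[-1, 0.2, 0.7], [-6, -1, -6], 65], [[0, 0, 0], [-2, 0, 0], 65], [[0, 0, 0], [0, 0, 0], 65]]}}

```text
time: 23.82
position: [0.5803, 0.2293, 0.3423]
tool_rot: [-2.134, -2.302, 0.012]
ft_force: [0.1, 0.5, -0.8]
grip_width: 0.748
```

```bash
python3 - <<'E'
from h import *
plan((.5835,.2265,.30),93.7)
d=snap('wrist','w10')
P=wcloud(d);X,Y,Z=P[...,0],P[...,1],P[...,2]
m=(abs(X-.583)<.03)&(Y>.205)&(Y<.25)&(Z>.25)&(Z<.30)
q=P[m];t=q[q[:,2]>.279]
if len(t)>5: print('top',len(t),t.mean(0),cv2.minAreaRect(t[:,:2].astype(np.float32)*1000))
E
```

```text
t 23.82 pos [0.5803 0.2293 0.3423] yaw 94.34 tz [-0.0072 -0.0033 -1.    ] F [ 0.09  0.51 -0.83] gw 65.1 | shift mm [-2.9  3.3 42.3] turn [-0.43  0.16  0.64]
top 425 [0.58488922 0.2279775  0.28081218] ((585.0187377929688, 227.69309997558594), (15.484536170959473, 15.157608032226562), 3.9322900772094727)
```

Request:
{"fn": "step_arm", "kwargs": {"rows": [[[-0.2, 0, 0.3], [-1, 2, 8], 65], [[-0.2, 0.1, 0.3], [-1, 2, 10], 60], [[0, 0, 0], [0, 0, 12], 50], [[0, 0, 0], [0, 0, 10], 50], [[0, 0, 0], [0, 0, 8], 50], [[0, 0, 0], [0, 0, 0], 50], [[0, 0, 0], [0, 0, 0], 50]]}}

```text
time: 24.45
position: [0.5838, 0.2284, 0.2856]
tool_rot: [-2.144, -2.294, 0.008]
ft_force: [-0.2, 0.3, 0.2]
grip_width: 0.58
```

```bash
python3 - <<'E'
from h import *
plan((.584,.227,.265),93.7)
d=snap('wrist','w11')
a=cv2.imread('pics/w11.png'); cv2.imwrite('pics/c11.png',cv2.resize(a[170:340,170:390],None,fx=3.5,fy=3.5,interpolation=2))
E
```

```text
t 24.45 pos [0.5838 0.2284 0.2856] yaw 93.87 tz [-0.0045 -0.0029 -1.    ] F [-0.2   0.28  0.22] gw 50.5 | shift mm [-1.3  0.2 20.7] turn [-0.27  0.15  0.17]
```

View pics/c11.png

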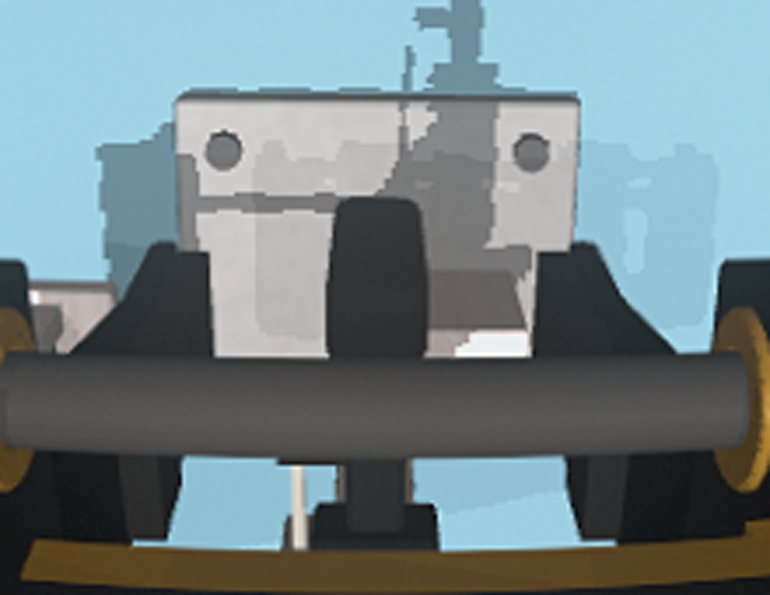

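The post sits centred between the open fingers. I'll descend and close lightly.

Request:
{"fn": "step_arm", "kwargs": {"rows": [[[0, 0, 0], [-0.5, 0.3, 6], 50], [[0, 0, 0], [-0.5, 0, 6], 50], [[0, 0, 0], [0, 0, 4], 50], [[0, 0, 0], [0, 0, 2], 40], [[0, 0, 0], [0, 0, 0], 30], [[0, 0, 0], [0, 0, 0], 22], [[0, 0, 0], [0, 0, 0], 12], [[0, 0, 0], [0, 0, 0], 12], [[0, 0, 0], [0, 0, 0], 12], [[0, 0, 0], [0, 0, 0], 12], [[0, 0, 0], [0, 0, 0], 12]], "grip_force": 15}}

```text
time: 25.42
position: [0.5844, 0.2277, 0.2679]
tool_rot: [-2.144, -2.295, 0.005]
ft_force: [0.1, -0.5, -1.2]
grip_width: 0.189
```

```bash
python3 - <<'E'
from h import *
plan((.584,.227,.265),93.7)
d=snap('side','side12');snap('scene','scene12');snap('wrist','w12')
a=cv2.imread('pics/side12.png');c=cv2.imread('pics/scene12.png')
cv2.imwrite('pics/c12.png',np.hstack([cv2.resize(a[130:240,220:308],(400,500),interpolation=2),cv2.resize(c[130:240,275:363],(400,500),interpolation=2)]))
# pointer & marker from side8 / side0
for n in('side0','side8','side12'):
    d=dict(np.load(f'pics/{n}.npz'));P=cloud(d);X,Y,Z=P[...,0],P[...,1],P[...,2];f=d['frame'].astype(int)
    br=f.sum(-1)>200
    for nm,m in(('pointer',(Y>.155)&(Y<.178)&(abs(X-.572)<.03)&(Z>.18)&(Z<.27)&br),('arm',(Y>.155)&(Y<.21)&(abs(X-.58)<.03)&(Z>.18)&(Z<.27)&~br),('carriage',(abs(Y-.12)<.02)&(X>.55)&(X<.57)&(Z>.15)&(Z<.29))):
        q=P[m]
        if len(q): print(n,nm,len(q),q.mean(0).round(4),np.percentile(q[:,2],[2,50,98]).round(4),np.argwhere(m).min(0),np.argwhere(m).max(0))
E
```

```text
t 25.42 pos [0.5844 0.2277 0.2679] yaw 93.89 tz [-0.0028 -0.0014 -1.    ] F [ 0.05 -0.51 -1.22] gw 16.4 | shift mm [-0.7 -0.5  2.9] turn [-0.17  0.07  0.19]
side0 pointer 14 [0.5728 0.1674 0.2515] [0.244  0.2518 0.2557] [153 260] [159 269]
side0 arm 70 [0.5808 0.1814 0.2495] [0.2401 0.2503 0.2552] [149 256] [160 269]
side0 carriage 79 [0.5662 0.1213 0.2553] [0.2388 0.2529 0.2877] [149 270] [169 278]
side8 pointer 19 [0.575  0.1667 0.2258] [0.21   0.2149 0.2547] [152 261] [170 269]
side8 arm 82 [0.5806 0.18   0.2491] [0.2408 0.2497 0.2547] [149 255] [160 269]
side8 carriage 77 [0.5663 0.1212 0.222 ] [0.201  0.2173 0.2823] [149 271] [180 279]
side12 pointer 21 [0.5745 0.1659 0.2259] [0.2132 0.2161 0.2537] [152 261] [170 270]
side12 arm 80 [0.5806 0.1819 0.2489] [0.2399 0.2494 0.2547] [149 255] [160 269]
side12 carriage 85 [0.5665 0.1217 0.2244] [0.2014 0.2172 0.2852] [149 270] [181 279]
```

View pics/c12.png

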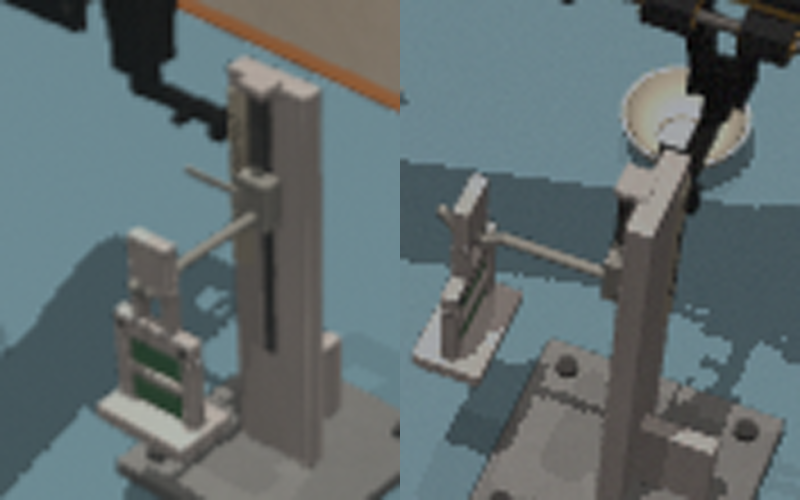

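Request:
{"fn": "step_arm", "kwargs": {"rows": [[[0, 0, 0], [0, 0, 2], 12], [[0, 0, 0], [0, 0, 3], 12], [[0, 0, 0], [0, 0, 3], 12], [[0, 0, 0], [0, 0, 3], 12], [[0, 0, 0], [0, 0, 3], 12], [[0, 0, 0], [0, 0, 3], 12], [[0, 0, 0], [0, 0, 3], 12], [[0, 0, 0], [0, 0, 3], 12], [[0, 0, 0], [0, 0, 3], 12], [[0, 0, 0], [0, 0, 2], 12], [[0, 0, 0], [0, 0, 0], 12], [[0, 0, 0], [0, 0, 0], 12]]}}

```text
time: 26.57
position: [0.5845, 0.2277, 0.2378]
tool_rot: [-2.144, -2.295, 0.003]
ft_force: [-1.8, -0.5, 1.4]
grip_width: 0.182
```

```bash
python3 - <<'E'
from h import *
plan((.584,.227,.2315),93.7)
d=snap('side','side13');snap('scene','scene13');snap('wrist','w13')
a=cv2.imread('pics/side13.png');c=cv2.imread('pics/w13.png')
cv2.imwrite('pics/c13.png',np.hstack([cv2.resize(a[140:200,235:285],(480,576),interpolation=2)]))
E
```

```text
t 26.57 pos [0.5845 0.2277 0.2378] yaw 93.88 tz [-2.1e-03 -8.0e-04 -1.0e+00] F [-1.8  -0.47  1.42] gw 15.8 | shift mm [-0.7 -0.5  6.3] turn [-0.12  0.04  0.18]
```

View pics/c13.png

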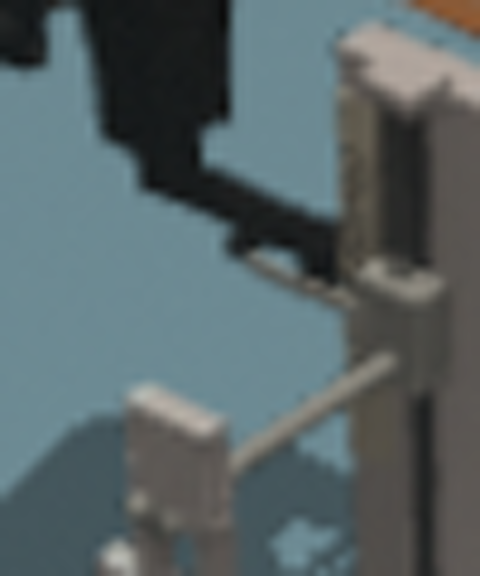

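View pics/w13.png

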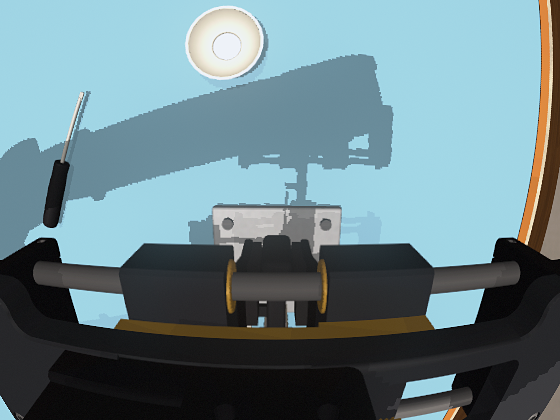

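```bash
python3 - <<'E'
from h import *
a=cv2.imread('pics/side0.png');b=cv2.imread('pics/side13.png')
A=a[140:172,240:280];B=b[155:187,240:280]
cv2.imwrite('pics/c14.png',np.hstack([cv2.resize(x,(400,320),interpolation=0) for x in(A,B)]))
for n in('side0','side13'):
    d=dict(np.load(f'pics/{n}.npz'));P=cloud(d)
    print(n)
    r0=(148,162) if n=='side0' else (162,176)
    for v in range(*r0): print(v,' '.join('%3d:%3d/%3d'%(u,d['frame'][v,u].mean(),P[v,u,2]*1000) for u in range(256,272)))
E
```

```text
side0
148 256: 68/252 257: 77/250 258: 96/  2 259:115/  4 260:120/  1 261:119/  1 262:120/  0 263:121/  3 264:120/910 265:120/  1 266:119/  6 267:119/ -2 268:120/  0 269:119/ -1 270: 98/279 271: 82/280
149 256: 32/249 257: 37/251 258: 54/251 259: 76/252 260: 98/910 261:116/  1 262:120/  4 263:120/  0 264:119/  0 265:120/  1 266:120/  4 267:120/  1 268:120/  0 269:115/  5 270:112/276 271: 99/276
150 256: 32/251 257: 31/251 258: 32/250 259: 37/252 260: 56/251 261: 76/251 262: 98/  5 263:116/  4 264:119/  1 265:120/  1 266:120/  0 267:120/  4 268:120/  6 269:112/  2 270: 97/275 271: 88/273
151 256: 28/248 257: 29/250 258: 30/249 259: 31/253 260: 31/251 261: 36/249 262: 55/251 263: 71/251 264: 79/251 265: 96/  3 266:116/  3 267:120/  0 268:120/  4 269:113/ -3 270: 85/268 271: 78/270
152 256: 29/246 257: 25/247 258: 28/249 259: 28/248 260: 30/251 261: 31/250 262: 32/249 263: 32/249 264: 37/251 265: 53/250 266: 74/249 267: 98/  5 268:115/  2 269:114/  0 270: 90/264 271: 81/268
153 256: 87/  5 257: 52/241 258: 30/244 259: 25/245 260: 28/248 261: 29/247 262: 29/250 263: 31/251 264: 31/252 26
[... 3700 characters left out ...]
/  3 263:130/  3 264:131/  2 265:131/  3 266:130/  2 267:131/  4 268:123/  1 269:117/ -1 270: 99/  5 271: 85/214
173 256:130/  0 257:131/  6 258:130/  0 259:131/  2 260:131/910 261:130/  0 262:130/  0 263:131/  1 264:131/  0 265:131/  1 266:130/  5 267:130/  2 268:131/  3 269:130/  3 270:113/  3 271: 84/203
174 256:130/  0 257:131/  5 258:131/  0 259:131/ -1 260:130/  4 261:130/  3 262:130/ -1 263:130/  5 264:130/  4 265:130/  2 266:131/  4 267:130/  1 268:130/  2 269:130/ -2 270:115/  3 271: 82/196
175 256:131/  0 257:130/  0 258:130/  0 259:130/  0 260:131/  3 261:130/ -1 262:131/  0 263:130/  1 264:131/  1 265:131/  4 266:131/  0 267:130/  3 268:132/  2 269:130/  3 270:119/  0 271: 81/194
```

View pics/c14.png

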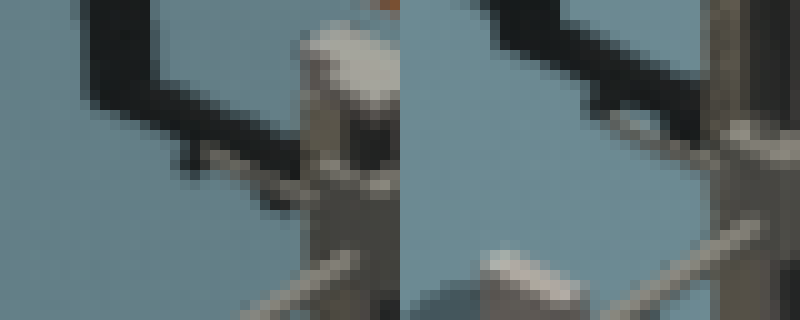

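Comparing the side views (tooth 155.8→165.0 for 30 mm, pointer 155.8→167), the pointer is down about 37 mm. I'll move the remaining ~6.5 mm.

Request:
{"fn": "step_arm", "kwargs": {"rows": [[[0, 0, 0], [0, 0, 2], 12], [[0, 0, 0], [0, 0, 2], 12], [[0, 0, 0], [0, 0, 1.5], 12], [[0, 0, 0], [0, 0, 0.7], 12], [[0, 0, 0], [0, 0, 0], 12], [[0, 0, 0], [0, 0, 0], 12]]}}

```text
time: 27.22
position: [0.5845, 0.2277, 0.2315]
tool_rot: [-2.144, -2.295, 0.003]
ft_force: [-0.2, -0.3, 1.9]
grip_width: 0.183
```

```bash
python3 - <<'E'
from h import *
plan((.584,.227,.2311),93.7)
d=snap('side','side15')
b=cv2.imread('pics/side15.png')
cv2.imwrite('pics/c15.png',cv2.resize(b[155:187,240:280],(600,480),interpolation=0))
for v in range(162,174): print(v,' '.join('%3d:%3d'%(u,d['frame'][v,u].mean()) for u in range(256,270)))
E
```

```text
t 27.22 pos [0.5845 0.2277 0.2315] yaw 93.88 tz [-1.9e-03 -5.0e-04 -1.0e+00] F [-0.18 -0.27  1.89] gw 15.9 | shift mm [-0.7 -0.5  0.4] turn [-0.11  0.02  0.18]
162 256: 27 257: 29 258: 31 259: 32 260: 30 261: 36 262: 59 263: 77 264: 92 265:122 266:130 267:131 268:130 269:130
163 256: 31 257: 26 258: 27 259: 28 260: 28 261: 31 262: 31 263: 32 264: 47 265: 73 266: 84 267:104 268:126 269:131
164 256: 93 257: 56 258: 30 259: 26 260: 27 261: 28 262: 30 263: 31 264: 33 265: 32 266: 36 267: 58 268: 81 269: 94
165 256:123 257:115 258: 93 259: 51 260: 28 261: 29 262: 30 263: 28 264: 29 265: 31 266: 32 267: 30 268: 36 269: 47
166 256:131 257:130 258:100 259: 52 260: 43 261: 82 262: 62 263: 33 264: 27 265: 30 266: 30 267: 30 268: 31 269: 33
167 256:130 257:130 258: 82 259: 36 260: 44 261: 73 262: 87 263: 89 264: 58 265: 31 266: 28 267: 29 268: 32 269: 33
168 256:131 257:131 258:100 259: 57 260: 60 261: 94 262: 92 263: 82 264: 86 265: 78 266: 52 267: 32 268: 29 269: 28
169 256:131 257:131 258:125 259:115 260:115 261:123 262:120 263:105 264: 92 265: 80 266: 75 267: 94 268: 76 269: 40
170 256:131 257:130 258:131 259:131 260:130 261:131 262:130 263:127 264:121 265:106 266: 78 267: 82 268: 84 269: 95
171 256:131 257:131 258:131 259:130 260:130 261:131 262:130 263:131 264:131 265:126 266: 88 267: 52 268: 55 269: 77
172 256:131 257:131 258:130 259:130 260:131 261:130 262:130 263:130 264:130 265:130 266:120 267: 94 268: 71 269: 66
173 256:130 257:131 258:131 259:130 260:130 261:131 262:131 263:131 264:131 265:130 266:131 267:124 268:118 269:116
```

View pics/c15.png

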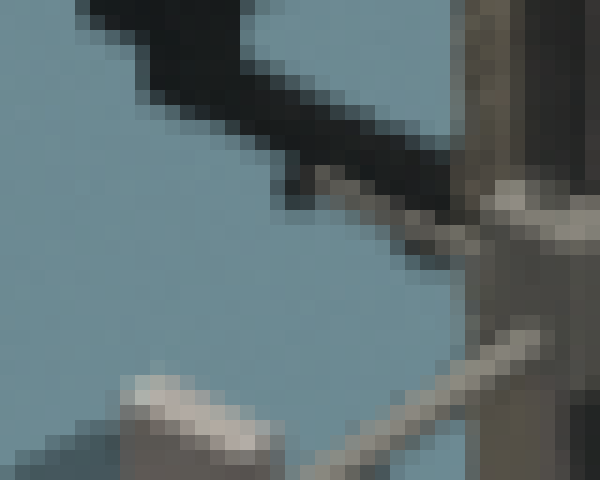

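The marker is now level within about 0.5 mm, slightly high (tooth centre (258.9,167.0), pointer end (261,167.2)). I'll go a touch lower, let go, then check closer with the wrist camera.

Request:
{"fn": "step_arm", "kwargs": {"rows": [[[0, 0, 0], [0, 0, 0.6], 12], [[0, 0, 0], [0, 0, 0], 12], [[0, 0, 0], [0, 0, 0], 12], [[0, 0, 0], [0, 0, 0], 17], [[0, 0, 0], [0, 0, 0], 20], [[0, 0, 0], [0, 0, 0], 26], [[0, 0, 0], [0, 0, 0], 34], [[0, 0, 0], [0, 0, 0], 42], [[0, 0, 0], [0, 0, 0], 50]]}}

```text
time: 28.02
position: [0.5854, 0.2278, 0.2302]
tool_rot: [2.144, 2.295, -0.001]
ft_force: [0.4, 0.5, -0.5]
grip_width: 0.443
```

```bash
python3 - <<'E'
from h import *
plan((.584,.227,.33),93.7)
E
```

```text
t 28.02 pos [0.5854 0.2278 0.2302] yaw 93.91 tz [ 0.e+00 -7.e-04 -1.e+00] F [ 0.4   0.5  -0.53] gw 38.5 | shift mm [ -0.7  -1.4 -99.8] turn [-0.    0.04  0.21]
```

Request:
{"fn": "step_arm", "kwargs": {"rows": [[[0, 0, 0], [0, 0, -2], 50], [[0, 0, 0], [0, 0, -6], 50], [[0, 0, 0], [0, 0, -12], 50], [[0, 0, 0], [0, 0, -16], 50], [[0, 0, 0], [0, 0, -16], 50], [[0, 0, 0], [0, 0, -16], 50], [[0, 0, 0], [0, 0, -12], 50], [[0, 0, 0], [0, 0, -10], 50], [[0, 0, 0], [0, 0, -5], 50], [[0, 0, 0], [0, 0, 0], 50]]}}

```text
time: 28.85
position: [0.5858, 0.2278, 0.337]
tool_rot: [2.143, 2.294, 0.006]
ft_force: [0.9, -0.6, 0.2]
grip_width: 0.575
```

```bash
python3 - <<'E'
from h import *
plan((.40,.17,.33),93.7)
d=snap('side','side16')
b=cv2.imread('pics/side16.png')
cv2.imwrite('pics/c16.png',cv2.resize(b[155:187,240:280],(600,480),interpolation=0))
for v in range(164,172): print(v,' '.join('%3d:%3d'%(u,d['frame'][v,u].mean()) for u in range(256,270)))
E
```

```text
t 28.85 pos [0.5858 0.2278 0.337 ] yaw 93.91 tz [ 0.004   0.0011 -1.    ] F [ 0.88 -0.58  0.24] gw 50.0 | shift mm [ -45.  -189.3    6.2] turn [ 0.24 -0.05  0.21]
164 256: 94 257: 56 258: 31 259: 30 260: 30 261: 30 262: 31 263: 33 264: 34 265: 37 266: 61 267: 77 268: 92 269: 95
165 256:123 257:114 258: 93 259: 56 260: 34 261: 30 262: 32 263: 31 264: 32 265: 32 266: 34 267: 32 268: 47 269: 49
166 256:130 257:130 258: 99 259: 55 260: 46 261: 83 262: 62 263: 34 264: 29 265: 30 266: 31 267: 33 268: 33 269: 32
167 256:129 257:129 258: 82 259: 37 260: 44 261: 72 262: 87 263: 89 264: 58 265: 33 266: 30 267: 32 268: 34 269: 33
168 256:129 257:130 258:100 259: 57 260: 36 261: 69 262: 84 263: 80 264: 86 265: 78 266: 52 267: 33 268: 32 269: 30
169 256:130 257:129 258:124 259:115 260:110 261:116 262:118 263:105 264: 91 265: 79 266: 76 267: 92 268: 75 269: 41
170 256:129 257:129 258:130 259:130 260:129 261:130 262:128 263:125 264:119 265:106 266: 78 267: 82 268: 83 269: 94
171 256:130 257:130 258:130 259:129 260:130 261:129 262:129 263:129 264:130 265:126 266: 79 267: 46 268: 57 269: 76
```

Request:
{"fn": "step_arm", "kwargs": {"rows": [[[0.1, 0, 0], [-3, -10, 0], 50], [[0.1, 0, 0], [-5, -20, 0], 50], [[0, 0, 0], [-5, -25, 0], 50], [[0, 0, 0], [-5, -25, 0], 50], [[0, 0, 0], [-5, -25, 0], 50], [[0, 0, 0], [-5, -25, 0], 50], [[0, 0, 0], [-5, -25, 3], 50], [[0, 0, 0], [-4, -20, 8], 50], [[0, 0, 0], [-2, -8, 8], 50], [[0, 0, 0], [0, 0, 8], 50], [[0, 0, 0], [0, 0, 8], 50], [[0, 0, 0], [0, 0, 0], 50]]}}

```text
time: 29.9
position: [0.387, 0.1687, 0.288]
tool_rot: [-2.138, -2.296, 0.029]
ft_force: [1.1, 0.3, 0.2]
grip_width: 0.576
```

```bash
python3 - <<'E'
from h import *
plan((.40,.17,.28),93.7)
d=snap('wrist','w17')
E
```

```text
t 29.9 pos [0.387  0.1687 0.288 ] yaw 94.09 tz [-0.0158 -0.0108 -0.9998] F [1.13 0.33 0.16] gw 50.1 | shift mm [ 0.5 13.2  7.8] turn [-0.95  0.56  0.39]
```

View pics/w17.png

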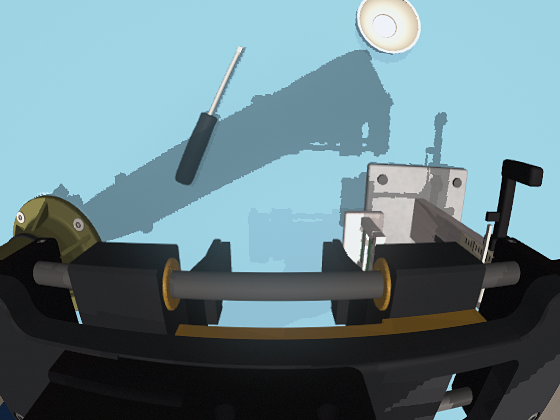

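Wrist view: the marker post is at (520,175), the tooth at (492,216) and the pointer strip below it at (488,235). Enlarging.

```bash
python3 - <<'E'
from h import *
a=cv2.imread('pics/w17.png')
cv2.imwrite('pics/c17.png',cv2.resize(a[195:265,460:530],(700,700),interpolation=0)[:600])
d=dict(np.load('pics/w17.npz'));P=wcloud(d)
for v in range(208,262,3):
    print(v,' '.join('%d:%d/%.0f,%.0f,%.0f'%(u,d['frame'][v,u].mean(),*P[v,u]*1000) for u in range(484,498,2)))
E
```

```text
208 484:200/722,143,-1 486:199/726,143,-1 488:200/730,144,-1 490:200/734,144,0 492:200/740,144,-2 494:200/743,145,-0 496:213/749,145,-2
211 484:201/723,138,-0 486:176/728,138,-2 488:162/732,138,-1 490:159/736,139,-1 492:158/741,139,-2 494:155/744,140,1 496:141/578,188,206
214 484:205/725,133,-1 486:0/567,185,207 488:24/567,186,209 490:38/570,186,209 492:38/572,186,209 494:37/574,186,210 496:38/577,186,209
217 484:210/727,128,-2 486:0/569,182,206 488:35/569,183,209 490:38/570,183,211 492:36/574,183,208 494:39/576,183,208 496:38/578,183,209
220 484:197/727,123,-0 486:0/569,179,206 488:30/570,180,209 490:32/572,180,209 492:34/574,180,209 494:32/577,180,208 496:37/578,181,209
223 484:200/728,118,0 486:203/733,118,-1 488:192/739,118,-2 490:203/741,119,0 492:203/747,119,-1 494:165/752,119,-2 496:9/582,177,206
226 484:201/730,113,-1 486:212/736,113,-2 488:63/568,176,213 490:238/569,176,214 492:213/748,114,-1 494:0/582,174,204 496:10/580,175,209
229 484:201/733,107,-1 486:148/568,172,211 488:47/569,173,212 490:232/570,174,215 492:209/751,108,-1 494:2/583,171,205 496:13/582,172,208
232 484:20
[... 662 characters left out ...]
96:7/465,209,349
247 484:62/570,156,213 486:236/571,157,214 488:26/577,155,209 490:10/576,157,214 492:33/577,157,215 494:28/464,208,348 496:9/464,209,350
250 484:105/570,154,213 486:235/572,154,214 488:92/582,151,205 490:33/577,154,213 492:28/578,155,216 494:8/464,207,350 496:8/385,243,441
253 484:236/570,151,214 486:197/572,151,214 488:85/580,149,208 490:94/580,150,211 492:99/582,151,212 494:4/465,206,349 496:7/465,206,350
256 484:234/572,148,214 486:7/580,146,207 488:81/580,147,210 490:62/580,148,212 492:99/581,148,214 494:11/465,205,349 496:8/465,205,351
259 484:240/573,145,214 486:61/581,142,207 488:63/581,144,210 490:80/581,145,213 492:1/464,204,349 494:10/466,204,349 496:11/467,203,349
```

View pics/c17.png

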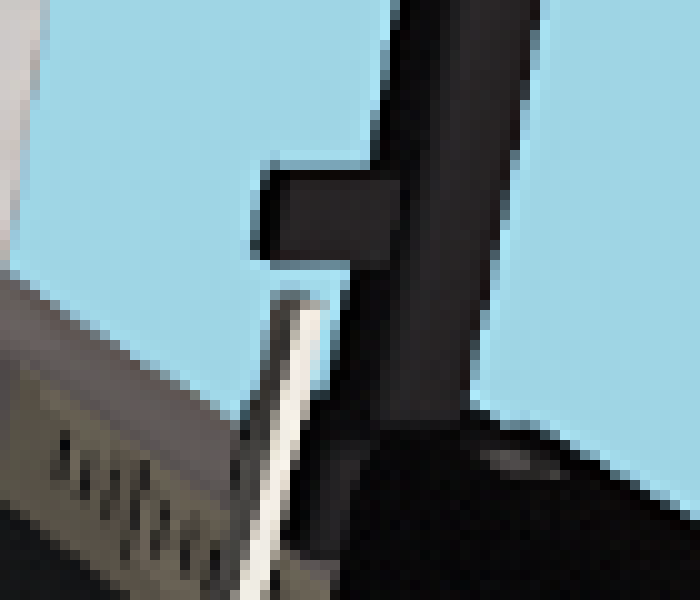

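```bash
python3 - <<'E'
from h import *
d=dict(np.load('pics/w17.npz'));P=wcloud(d);X,Y,Z=P[...,0],P[...,1],P[...,2]
a=cv2.imread('pics/w17.png')
m=(X>.56)&(X<.6)&(Y>.21)&(Y<.245)&(Z>.22)&(Z<.27)
q=P[m];print(len(q),np.histogram(q[:,2],bins=np.arange(.22,.27,.0025)))
for v in(165,170,175,180,190,200,208,214,217,220,226,232):
    print(v,' '.join('%d:%d/%.0f,%.0f,%.0f'%(u,d['frame'][v,u].mean(),*P[v,u]*1000) for u in range(498,540,4)))
print(-d['R'].T@d['t'])
d=dict(np.load('pics/w10.npz'));P=wcloud(d);X,Y,Z=P[...,0],P[...,1],P[...,2]
m=(abs(X-.58)<.03)&(Y>.155)&(Y<.21)&(Z>.2)&(Z<.27)
q=P[m];print(len(q),np.percentile(q,[2,25,50,75,98],axis=0).round(4))
E
```

```text
603 (array([ 36,  37,  43,  45,  36,  37,  42,  42,  58, 215,  12,   0,   0,
         0,   0,   0,   0,   0,   0,   0]), array([0.22  , 0.2225, 0.225 , 0.2275, 0.23  , 0.2325, 0.235 , 0.2375,
       0.24  , 0.2425, 0.245 , 0.2475, 0.25  , 0.2525, 0.255 , 0.2575,
       0.26  , 0.2625, 0.265 , 0.2675, 0.27  ]))
165 498:200/734,216,-0 502:134/743,217,0 506:11/577,230,210 510:13/577,231,216 514:8/576,232,222 518:9/577,233,226 522:12/577,233,231 526:10/385,243,441 530:1/579,235,238 534:127/820,227,-1 538:207/831,228,-1
170 498:200/737,207,-2 502:8/577,225,205 506:12/577,226,211 510:11/577,227,216 514:10/576,228,222 518:13/578,229,226 522:13/577,229,232 526:12/576,230,238 530:20/577,231,242 534:41/580,232,244 538:36/584,233,244
175 498:201/739,199,-2 502:8/578,220,205 506:13/577,222,212 510:10/577,223,218 514:10/578,224,222 518:10/577,225,229 522:10/578,226,232 526:10/576,227,239 530:18/578,227,242 534:40/580,228,245 538:38/585,229,245
180 498:200/739,192,0 502:0/579,216,205 506:16/578,217,212 510:39/584,218,211 514:15/579,219,222 518:7/577,221,229 522:10/577,222,235 526:10/385,243,441 53
[... 1209 characters left out ...]
-2 518:200/808,128,-1 522:200/818,128,-1 526:199/829,129,-1 530:200/840,129,-1 534:200/850,130,-0 538:200/863,131,-2
226 498:11/582,176,210 502:38/586,176,211 506:35/589,177,213 510:201/791,116,-1 514:200/800,117,0 518:200/811,117,-1 522:200/821,118,0 526:200/832,118,-1 530:200/845,118,-2 534:200/855,119,-1 538:200/866,120,-1
232 498:29/583,170,211 502:36/586,171,213 506:24/592,171,212 510:199/795,105,-1 514:200/807,105,-3 518:199/816,106,-1 522:199/826,106,-1 526:200/836,107,-0 530:200/849,107,-2 534:200/859,108,-0 538:200/872,108,-2
[0.38461804 0.24287347 0.44089236]
637 [[0.5692 0.1756 0.2144]
 [0.5799 0.1836 0.2467]
 [0.5847 0.1883 0.2486]
 [0.5888 0.1987 0.2492]
 [0.5927 0.2074 0.2501]]
```

Depth and lines agree in both cameras. The pointer line lies about 5 mm above the tooth, and side0 already showed that offset, so the marker did not start exactly level. I'll compute it by rays from the edges.

```bash
python3 - <<'E'
from h import *
d=dict(np.load('pics/w17.npz'));g=d['frame'].astype(float).mean(-1)
P=wcloud(d)
n=np.array([np.cos(np.radians(3.7)),np.sin(np.radians(3.7)),0])
p0=np.array([.5690,.176,.21])
def hit(u,v):
    o,r=wray(d,u,v); return o+r*((p0-o)@n)/(r@n)
for v in(228,232,236,240,244,248): # pointer dark->bright
    row=g[v,480:495]; 
    k=int(np.argmax(np.diff(row)*(row[1:]>130))) 
    i=[j for j in range(14) if row[j]<140<=row[j+1] and row[j]<140 and max(row[j:j+3])>220]
    j=i[0]; u=480+j+(140-row[j])/(row[j+1]-row[j]); print('ptr',v,round(u,2),hit(u,v).round(4))
for v in(214,216,218,220): # tooth: bg->dark(front bottom) and dark->lighter (top edge)
    print(g[v,482:494].astype(int))
    for u in(487.,): print('tooth edge',v,hit(u,v).round(4))
tp=P[213:221,489:495].reshape(-1,3);print('tooth top',tp.mean(0),tp.std(0))
pp=[P[v,u] for v in range(226,258) for u in range(483,492) if g[v,u]>222 and P[v,u,2]>.2]
print('ptr top',len(pp),np.mean(pp,0),np.std(pp,0))
plan((.5855,.2278,.337),93.7)
E
```

```text
ptr 228 488.7 [0.5691 0.1741 0.2129]
ptr 232 488.22 [0.5693 0.1706 0.2133]
ptr 236 487.03 [0.5696 0.1667 0.2128]
ptr 240 486.36 [0.5698 0.1631 0.213 ]
ptr 244 485.48 [0.5701 0.1594 0.213 ]
ptr 248 484.55 [0.5703 0.1555 0.2129]
[201 200 205 183   0   3  24  39  38  37  38  38]
tooth edge 214 [0.5684 0.1848 0.2065]
[200 201 209 125   0   6  31  39  38  38  37  38]
tooth edge 216 [0.5685 0.1831 0.2071]
[200 201 206  93   0   9  38  39  37  37  38  37]
tooth edge 218 [0.5686 0.1815 0.2076]
[200 202 197 112   0  18  30  30  32  34  34  34]
tooth edge 220 [0.5688 0.1798 0.2081]
tooth top [0.568334   0.18478541 0.21394495] [0.02687901 0.00871497 0.03310975]
ptr top 61 [0.57065264 0.16208018 0.21408607] [0.00098571 0.00869448 0.00061005]
t 29.95 pos [0.3874 0.1688 0.2887] yaw 94.07 tz [-0.0154 -0.0107 -0.9998] F [-0.87 -0.2  -0.47] gw 49.9 | shift mm [ 44.4 201.  -52. ] turn [-0.92  0.55  0.37]
```

Both agree: the tooth must rise 5.2 mm. Going back to the post.

Request:
{"fn": "step_arm", "kwargs": {"rows": [[[-0.4, 0.2, 0.2], [0, 0, -15], 50], [[-0.4, 0.2, 0.2], [0, 5, -18], 50], [[0, 0, 0], [3, 15, -12], 50], [[0, 0, 0], [5, 22, 0], 50], [[0, 0, 0], [5, 25, 0], 50], [[0, 0, 0], [5, 25, 0], 50], [[0, 0, 0], [6, 25, 0], 50], [[0, 0, 0], [6, 25, 0], 50], [[0, 0, 0], [6, 22, 0], 50], [[0, 0, 0], [6, 15, 0], 50], [[0, 0, 0], [3, 8, 0], 50], [[0, 0, 0], [0, 0, 0], 50]]}}

```text
time: 30.95
position: [0.5904, 0.2326, 0.3495]
tool_rot: [2.141, 2.281, 0.015]
ft_force: [-0.7, -0.4, -0.3]
grip_width: 0.575
```

```bash
python3 - <<'E'
from h import *
plan((.5850,.2278,.280),93.7)
E
```

```text
t 30.95 pos [0.5904 0.2326 0.3495] yaw 93.63 tz [ 0.0163 -0.0022 -0.9999] F [-0.69 -0.44 -0.35] gw 50.0 | shift mm [-4.2 -6.8 69.5] turn [ 0.93  0.19 -0.07]
```

Request:
{"fn": "step_arm", "kwargs": {"rows": [[[0.4, 0.1, 0], [-2, -3, 6], 50], [[0.4, 0.1, 0], [-2, -3, 10], 50], [[0, 0, 0], [0, 0, 14], 50], [[0, 0, 0], [0, 0, 14], 50], [[0, 0, 0], [0, 0, 12], 50], [[0, 0, 0], [0, 0, 8], 50], [[0, 0, 0], [0, 0, 0], 50]]}}

```text
time: 31.53
position: [0.5824, 0.2263, 0.2827]
tool_rot: [-2.15, -2.29, -0.001]
ft_force: [0.7, 0.7, 1.1]
grip_width: 0.574
```

```bash
python3 - <<'E'
from h import *
plan((.5850,.2278,.2305),93.7)
E
```

```text
t 31.53 pos [0.5824 0.2263 0.2827] yaw 93.6 tz [ 4.e-04  9.e-04 -1.e+00] F [0.66 0.74 1.1 ] gw 49.9 | shift mm [ 1.3  2.7 52.2] turn [ 0.02 -0.05 -0.1 ]
```

Request:
{"fn": "step_arm", "kwargs": {"rows": [[[0, 0, 0], [1, 2, 5], 50], [[0, 0, 0], [0, 0.6, 9], 50], [[0, 0, 0], [0, 0, 10], 50], [[0, 0, 0], [0, 0, 10], 50], [[0, 0, 0], [0, 0, 8], 50], [[0, 0, 0], [0, 0, 6], 50], [[0, 0, 0], [0, 0, 2], 50], [[0, 0, 0], [0, 0, 0], 40], [[0, 0, 0], [0, 0, 0], 30]]}}

```text
time: 32.28
position: [0.5848, 0.2276, 0.2282]
tool_rot: [-2.15, -2.29, -0.003]
ft_force: [0.4, -0.0, 0.1]
grip_width: 0.495
```

Request:
{"fn": "step_arm", "kwargs": {"rows": [[[0, 0, 0], [0, 0, 0], 20], [[0, 0, 0], [0, 0, 0], 12], [[0, 0, 0], [0, 0, 0], 12], [[0, 0, 0], [0, 0, 0], 12], [[0, 0, 0], [0, 0, 0], 12]]}}

```text
time: 32.7
position: [0.5845, 0.2279, 0.2296]
tool_rot: [-2.149, -2.29, -0.003]
ft_force: [-3.4, -0.7, -0.8]
grip_width: 0.182
```

```bash
python3 - <<'E'
from h import *
plan((.5850,.2278,.2305),93.7)
E
```

```text
t 32.7 pos [0.5845 0.2279 0.2296] yaw 93.63 tz [ 4.0e-04  2.4e-03 -1.0e+00] F [-3.36 -0.68 -0.79] gw 15.8 | shift mm [-0.1  0.5 -0.9] turn [ 0.03 -0.14 -0.07]
```

Request:
{"fn": "step_arm", "kwargs": {"rows": [[[0, 0, 0], [0, 0, -1.5], 12], [[0, 0, 0], [0, 0, -1.5], 12], [[0, 0, 0], [0, 0, -1.5], 12], [[0, 0, 0], [0, 0, -0.7], 12], [[0, 0, 0], [0, 0, 0], 12], [[0, 0, 0], [0, 0, 0], 12]]}}

```text
time: 33.2
position: [0.5845, 0.2279, 0.234]
tool_rot: [-2.149, -2.29, -0.002]
ft_force: [-0.8, -0.7, -2.0]
grip_width: 0.182
```

```bash
python3 - <<'E'
from h import *
plan((.5850,.2278,.2348),93.7)
E
```

```text
t 33.2 pos [0.5845 0.2279 0.234 ] yaw 93.63 tz [ 0.      0.0019 -1.    ] F [-0.77 -0.68 -2.03] gw 15.8 | shift mm [-0.1  0.5 -0.8] turn [ 0.01 -0.11 -0.07]
```

Request:
{"fn": "step_arm", "kwargs": {"rows": [[[0, 0, 0], [0, 0, -0.9], 12], [[0, 0, 0], [0, 0, 0], 12], [[0, 0, 0], [0, 0, 0], 12], [[0, 0, 0], [0, 0, 0], 12]]}}

```text
time: 33.53
position: [0.5845, 0.2279, 0.2349]
tool_rot: [-2.149, -2.29, -0.002]
ft_force: [-0.4, -0.1, -2.1]
grip_width: 0.178
```

```bash
python3 - <<'E'
from h import *
plan((.5850,.2278,.2348),93.7)
d=snap('side','side20')
b=cv2.imread('pics/side20.png')
cv2.imwrite('pics/c20.png',cv2.resize(b[155:187,240:280],(600,480),interpolation=0))
E
```

```text
t 33.53 pos [0.5845 0.2279 0.2349] yaw 93.62 tz [-1.0e-04  1.8e-03 -1.0e+00] F [-0.38 -0.11 -2.14] gw 15.5 | shift mm [-0.1  0.5  0.1] turn [ 0.   -0.11 -0.08]
```

View pics/c20.png

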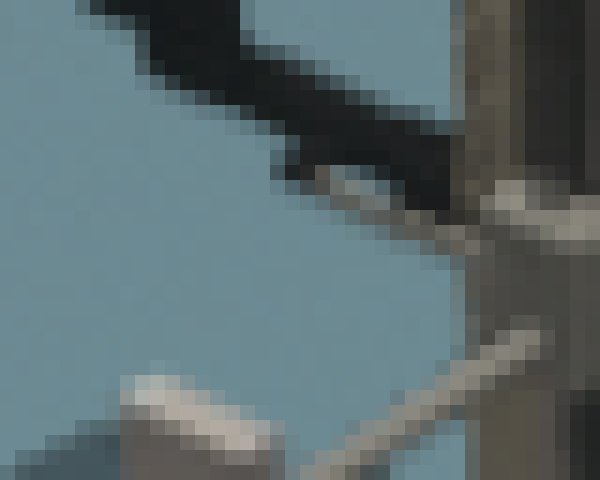

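The side crop now shows the tooth (300,165) running straight on from the pointer's end (320,178). I'll release and check from the same wrist viewpoint.

Request:
{"fn": "step_arm", "kwargs": {"rows": [[[0, 0, 0], [0, 0, 0], 17], [[0, 0, 0], [0, 0, 0], 20], [[0, 0, 0], [0, 0, 0], 26], [[0, 0, 0], [0, 0, 0], 34], [[0, 0, 0], [0, 0, 0], 42], [[0, 0, 0], [0, 0, 0], 50], [[0, 0, 0], [0, 0, -3], 50], [[0, 0, 0], [0, 0, -8], 50], [[0, 0, 0], [0, 0, -15], 50], [[0, 0, 0], [0, 0, -20], 50], [[0, 0, 0], [0, 0, -20], 50], [[0, 0, 0], [0, 0, -20], 50]]}}

```text
time: 34.58
position: [0.5834, 0.227, 0.3236]
tool_rot: [-2.149, -2.289, 0.004]
ft_force: [0.1, 0.8, 0.8]
grip_width: 0.572
```

```bash
python3 - <<'E'
from h import *
plan((.40,.17,.345),93.7)
E
```

```text
t 34.58 pos [0.5834 0.227  0.3236] yaw 93.61 tz [-3.3e-03 -7.0e-04 -1.0e+00] F [0.09 0.85 0.78] gw 49.8 | shift mm [ -45.3 -186.7  -20.7] turn [-0.19  0.03 -0.09]
```

Request:
{"fn": "step_arm", "kwargs": {"rows": [[[0, 0, 0], [0, 0, -10], 50], [[0, 0, 0], [-5, -20, 0], 50], [[0, 0, 0], [-5, -25, 0], 50], [[0, 0, 0], [-5, -25, 0], 50], [[0, 0, 0], [-5, -25, 0], 50], [[0, 0, 0], [-5, -25, 0], 50], [[0, 0, 0], [-5, -25, 3], 50], [[0, 0, 0], [-4, -18, 8], 50], [[0, 0, 0], [-2, -8, 10], 50], [[0, 0, 0], [0, 0, 10], 50], [[0, 0, 0], [0, 0, 10], 50], [[0, 0, 0], [0, 0, 0], 50]]}}

```text
time: 35.58
position: [0.4122, 0.1785, 0.2992]
tool_rot: [2.149, 2.286, 0.02]
ft_force: [0.5, -1.1, -0.2]
grip_width: 0.575
```

```bash
python3 - <<'E'
from h import *
plan((.40,.17,.28),93.7)
d=snap('wrist','w21');snap('side','side21');snap('scene','scene21')
a=cv2.imread('pics/w21.png')
cv2.imwrite('pics/c21.png',cv2.resize(a[195:255,460:530],(700,600),interpolation=0))
P=wcloud(d);X,Y,Z=P[...,0],P[...,1],P[...,2];g=d['frame'].mean(-1)
m=(Y>.145)&(Y<.176)&(X>.566)&(X<.574)&(Z>.2)&(g>215);print('ptr',m.sum(),P[m].mean(0))
m=(Y>.1785)&(Y<.187)&(X>.5695)&(X<.577)&(Z>.2)&(g>30)&(g<60);print('tooth',m.sum(),P[m].mean(0),np.median(P[m],0),P[m].std(0))
m=(Y>.195)&(Y<.21)&(X>.58)&(X<.59)&(Z>.2)&(g>33)&(g<60);print('arm top',m.sum(),P[m].mean(0))
E
```

```text
t 35.58 pos [0.4122 0.1785 0.2992] yaw 93.55 tz [ 0.0121  0.0065 -0.9999] F [ 0.49 -1.06 -0.24] gw 50.0 | shift mm [ -7.8 -12.9  19. ] turn [ 0.72 -0.33 -0.15]
ptr 26 [0.57043889 0.17093925 0.21398401]
tooth 52 [0.57314456 0.1836852  0.21432688] [0.57350623 0.18373718 0.21442661] [0.00231514 0.00187562 0.00066723]
arm top 122 [0.58506422 0.20259536 0.21719129]
```

View pics/c21.png

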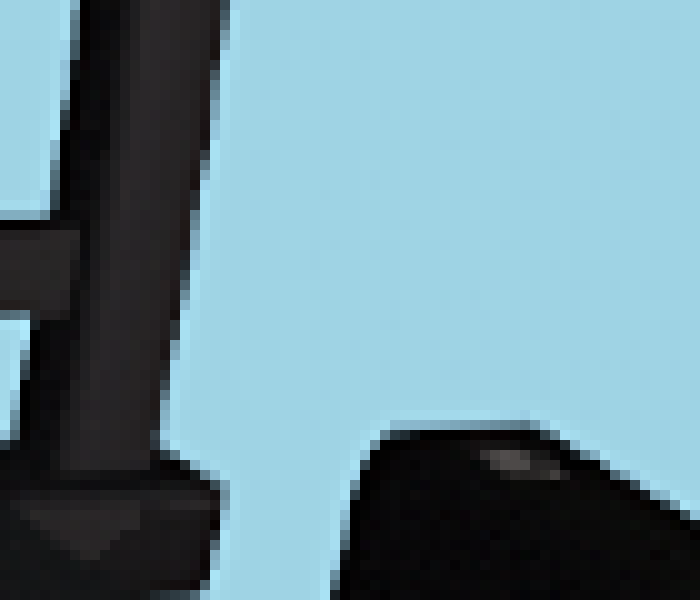

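View pics/side21.png

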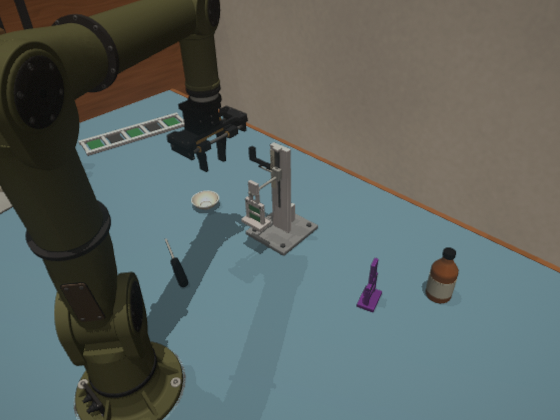

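```bash
python3 - <<'E'
from h import *
a=cv2.imread('pics/w21.png')
s=cv2.imread('pics/side21.png')
cv2.imwrite('pics/c22.png',np.hstack([cv2.resize(a[200:260,430:490],(400,400),interpolation=0),cv2.resize(s[140:240,220:310],(360,400),interpolation=2)]))
d1=cv2.imread('pics/side20.png')[170:240,235:272].astype(int);d2=s[170:240,235:272].astype(int);print(abs(d1-d2).mean(),np.percentile(abs(d1-d2),99))
E
```

```text
12.945173745173745 54.0
```

View pics/c22.png

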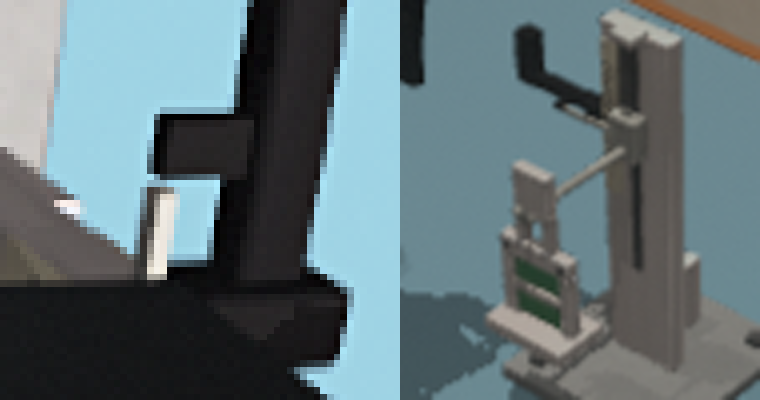

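The front edges of the tooth (left crop, 158,145) and the pointer (150,230) now line up, the carrier hangs plumb and the robot is clear. Handing in.

```bash
python3 -c "
from bench import order
print(order.close_job())"
```

```text
the job is handed in; nothing more can be done
None
```

The aluminium carrier is hanging by its eye on the hook, the marker is set level with the pointer, and the job was handed in at about 36 s.

- **Hanging:** I lowered the carrier about 37 mm in small steps until the averaged vertical force on the gripper read 0.04 ± 0.09 N, then opened the fingers slowly. The pictures show it hanging plumb with the hook through the eye. I have no direct reading of the hook's speed; the lowering ran at about 25 mm/s against the 90 mm/s limit.
- **Marker:** My first setting was about 5 mm too low. I had assumed the marker started level with the unloaded pointer, but the close wrist view and the first side picture showed it already about 5 mm lower. I gripped the post again, raised the marker 5.2 mm and let go.
- **Last checks:** The tooth's top measured 214.4 mm and the pointer's top 214.0 mm above the bench, and their edges line up in the wrist view. The robot was touching nothing.
- **Less certain:** I judged the carrier's stillness by eye. A picture difference I ran on the last two side views was spoiled by the arm's moving shadow. No other object was touched, and the dish, screwdriver, bottle and purple look-alike appear unmoved in the last pictures.

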